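Torque down the busbar bolt on a power module

TASK

Take the click wrench from its rest, fit its socket fully down over the big hexagon bolt on the copper bar of the power module, and tighten the bolt clockwise (seen from above) until the bolt is tight and the wrench's handle clicks over at its joint. Stop as soon as it has clicked, before the handle reaches the end of its bend, and leave the wrench sitting on the bolt, let go. Work gently, without pressing hard on the bolt, and leave the other things on the bench where they are.

Things in the scene. Friction and masses are not known exactly. Their poses are not given: they have to be found in the camera images.
- wrench: click wrench's steel head: an open (through) hexagon ring, 25.6 mm across flats inside, 37 mm outside, 24 mm high. Origin: centre of its underside. z up; the straight handle points along -x, pivoted on a vertical pin at x = -45 mm. Inner flats face +x and -x, repeating every 60 degrees. Whole wrench about 0.32 kg, balancing near x = -45 mm. Starts level on the rest, underside 30 mm above the bench
- handle_end (a point): point on the handle's centre line, 120 mm beyond the pivot, 165 mm from the socket's centre while straight, 11 mm above the wrench's underside; axes as the wrench's, but turning with the handle (same yaw while straight, clockwise of it once clicked). Rubber grip: 85 to 195 mm from the socket's centre, 24 mm wide, 22 mm high; end cap to 201 mm
- rest: wrench rest: grey foot 190 x 50 mm, two black rubber posts at x = -70 and +60 mm (18 mm thick, tops 30 mm high, 6 mm lips beside the wrench), free space for fingers between. Origin: centre of its underside. The wrench lies along its x, handle towards -x, socket centre near x = +95 mm: the rubber grip's inner end is over the rest's middle
- module: power module, fixed: finned aluminium heatsink 110 x 130 x 35 mm, black block 80 x 100 mm on it up to 57 mm, 34 mm wide copper bar along y up to 63 mm. Origin: centre of its underside. The bolt stands on the bar at x = 0, y = +20 mm
- bolt: steel flange bolt. Origin: centre of the flange's underside, 63 mm above the bench; z up. Flange 38 mm across, 7 mm thick (the wrench's ring rests on it); hexagon 24 mm across flats from 7 to 26 mm, then a cone, 24 narrowing to 17 mm across, up to 30 mm. Flats face its +x and -x, repeating every 60 degrees. The wrench has about 7 degrees of play each way and droops a few degrees when let go
- bolt_corner (a point): top of one corner of the bolt's hexagon, 13.9 mm from its axis along its y. The bolt starts loose: it turns clockwise against about 0.3 N m (2 N at the handle's end) through some 0.3 to 0.9 rad, then comes up hard tight (where, only the feel tells). It does not move down as it turns
- capbank: capacitor bank on a heatsink of the same size, fixed, 61 mm high, no big bolt: not used. It and the module may stand either way round, left and right. Origin: centre of its underside
- tin: blue plastic bowl, 72 mm wide, 40 mm high, leave alone. Origin: centre of its underside
- spool: grey spool, 48 mm in diameter, 36 mm high, leave alone. Origin: centre of its underside
- driver: screwdriver lying on the bench, leave alone. Origin: on its underside
- cleaning_brush: brush lying on the bench, leave alone. Origin: on its underside
- board: green circuit board 100 x 70 mm on four 8 mm feet, about 32 mm high, leave alone. Origin: centre of its underside
- pivot (a point): the wrench's breakaway pivot, 45 mm from the socket's centre. Stiff up to about 0.7 N m clockwise (some 6 N sideways at handle_end); then the handle gives way against that steady force, clockwise of the head, and stays bent. Clicked once bent by 0.10 rad (12 mm at handle_end); past 0.34 rad (40 mm) it counts as driven to the end of its bend

How it is judged:
On the way, in this order (a step that is already met when the one before it is completed fails the run):
1. the socket is fully down over the bolt's hexagon, the handle still straight (horizontal distance between wrench and bolt below 0.006 m and z of wrench in the frame of bolt below 0.012 m and angle between wrench's own z axis and vertical below 0.25 rad and angle between the x axis of wrench and the x axis of handle_end, either way round below 0.08 rad), for 0.2 s.
2. with the socket on it the bolt has been turned tight and the handle has clicked over (horizontal distance between wrench and bolt below 0.006 m and z of wrench in the frame of bolt below 0.012 m and distance of bolt_corner from where it was at the start of the episode above 0.003 m and angle between the x axis of wrench and the x axis of handle_end, either way round above 0.1 rad), for 0.1 s.
At the end, for the whole second after the job is handed in: The wrench sits at rest and let go on the bolt: its socket centred on the bolt within 6 mm, its underside within 5 mm of the flange, tilted less than 0.25 rad; the bolt has been turned (its corner moved by more than 3 mm) and the handle is clicked over, bent between 0.10 and 0.34 rad (all of step 2 and angle between wrench's own z axis and vertical below 0.25 rad and angle between the x axis of wrench and the x axis of handle_end, either way round below 0.34 rad and contact force between the fingers and wrench below 0.1 N and linear speed of wrench below 0.02 m/s); the robot touches nothing.
It fails at once if the handle is driven on to the end of its bend (past 0.34 rad) (angle between the x axis of wrench and the x axis of handle_end, either way round above 0.34 rad).
It fails at once if the handle is bent while the socket is not on the bolt (angle between the x axis of wrench and the x axis of handle_end, either way round above 0.1 rad and (horizontal distance between wrench and bolt above 0.01 m or z of wrench in the frame of bolt above 0.018 m)).
It fails at once if the wrench is pressed hard on the bolt before it is turned (more than 70 N of contact force in all) (contact force between wrench and bolt above 70 N and distance of bolt_corner from where it was at the start of the episode below 0.0015 m).
It fails at once if the wrench is forced on the tight bolt (more than 150 N of contact force in all) (contact force between wrench and bolt above 150 N).
It fails at once if a bystander is shifted by more than 30 mm (distance of any of tin, spool, driver, cleaning_brush, board from where it was at the start of the episode above 0.03 m).
It also fails if it takes over 70 s, if anything falls off the work surface, if the arm or the gripper's body presses on something with over 40 N, if the wrist force passes 120 N, or if a joint passes its speed limit or range.

ROBOT

A 6-joint arm with a two-finger parallel gripper is mounted at the origin on the work surface. World frame = base frame: x ahead of the robot, y to its left, z up, the work surface at z = 0. Lengths are in m, angles in rad, forces in N, time in s.
With the tool pointing down it reaches from about 0.4 to 0.825 m from the base axis. Payload 7 kg.
Tool frame: the origin (TCP) lies at the centre of the arm's flange, where the gripper is bolted on; the fingertips stand 178 mm ahead of it and the grasp point (between the pads) lies 159 mm ahead of it; x points along the fingers, z is the direction in which the jaws open and shut, and the axes are right-handed (so a half turn about x gives the same grasp; the last joint's range is limited). The gripper opens to 88 mm and grips with 3 to 60 N. Pads are 19 mm wide; open, the fingers measure 130 mm over their backs; the gripper's body (78 mm by 193 mm) begins 47 mm behind the grasp point.
Start: joints at [1.435, 0.359, 0.012, 0, -1.224, -0.288], TCP at [0.278, 0.615, 0.405] pointing down, gripper open.
Joint ranges: [-3.07, 3.07], [-1.43, 2.12], [-1.02, 1.25], [-3.03, 1.67], [-3.05, -0], [-3.03, 3.03]. Speed limits (rad/s): [2.39, 2.39, 3.01, 3.14, 3.14, 3.14].

INTERFACE

Orientations are given as [roll, pitch, yaw] about the fixed x, y, z axes, in that order (R = Rz(yaw) Ry(pitch) Rx(roll)).
In Python, from station import telemetry, optics, job_done, finder gives the robot as it stands.
- The arm moves only by the tool play_rows, never from a script. Its argument "steps" is a list of rows, each an object of numbers: "gripper": the opening, from 0 (shut) to 1 (fully open); "tx", "ty", "tz": the shift along the tool's x, y, z in units of 25 mm (1.0 is 25 mm); "ax", "ay", "az": the turn, a rotation vector about the tool's x, y, z in units of 6 degrees (1.0 is 6 degrees). In form: [{"gripper": .., "tx": .., "ty": .., "tz": .., "ax": .., "ay": .., "az": ..}, ...]. A call has 1 to 20 rows; each row shifts and turns the commanded pose from where the row before left it, along the tool's axes as they then stand; what a row does not reach is not made up. A row lasts 1/12 s, in which the tool goes at most 41.7 mm and 7.16 degrees, less where a joint would pass 70% of its speed; a pose out of reach is approached as far as the arm can. A call is refused whole if a number of a shift passes 1 or a number of a turn 1, either way. A call with a gripper value outside its range is refused whole. The fingers move at their own pace and stop on an object; "newtons" is the grip in N (left out, the last holds). Time passes only in rows, so rows that do not move let the fingers close. It gives the time, the measured TCP pose, the force and the opening at its end, in the units of the state.
- telemetry.get_state(): the state, without advancing time (a new reading comes with each control period).
- optics.grab_frame(name): name is "side" or "top" or "wrist"; returns the picture (480x640x3 uint8, red, green, blue); there is no depth.
- optics.calibration(name): a dict with "fx", "fy", "cx", "cy" (pixels), "k1" (the pictures are not rectified: a ray, as slopes to the right and down, at radius r is drawn at 1 + k1 r^2 times it, then the intrinsics apply), "T" (4x4, takes a point from camera to world coordinates); the wrist camera has in their place "mount" (4x4, takes a point from camera to tool coordinates, whose origin is the TCP and whose axes are the tool frame's). Camera axes: x right, y down, z forward; pixel columns grow to the right and rows downward; lengths in m; the calibration is good to about 2 mm. A picture is of the moment at which its call begins: read the wrist's pose just before it. calibration takes no time and is no camera call.
- job_done(): hands the job in, once; it reports no verdict.
Trained networks look in the newest picture that a camera, given by its name, has taken for a name from the list of things; names that differ only in an ending like _2 or _b are one class to them, and where a whole thing is asked for, a point or a joint stands for the part that bears it (a point fixed in the world has none). Each returns a list of dicts, best first, with "confidence" (0 to 1); they miss things now and then, are a little off and sometimes report something else, mostly with a low value. They report only what shows in the picture. A call takes as long as a camera call.
- finder.look_for(query, camera): "extent" ([left, top, right, bottom] in pixels, round what is visible of it).
- finder.silhouettes(query, camera): "pixels" (480x640 bool, what is visible of it) and "extent" ([left, top, right, bottom] in pixels, round what is visible of it).
- finder.pinpoint(query, camera): "location" ([row, column] in pixels: a listed point, or the origin of a listed thing).
The state is a dict: "t": time; "q": joint angles; "qd": joint speeds; "joint_efforts": joint torques, N m; "eef_pos": TCP position; "ee_rot": TCP orientation; "force": force on the tool from outside, world axes, zero at the start; "moment": the same for the moment, N m; "width": finger opening in m.
Only numpy, scipy, OpenCV 4.12 (cv2) and the standard library are available. Lean on these libraries where they do the work, as an engineer would, in place of code of your own. Each camera call takes 0.05 s, during which the arm holds its last target.

## Working session

There is one attempt and no reset: what is moved stays moved. The work goes in short steps, Python scripts to look and compute and a tool call to move; the robot and the scene stay as the last step left them, time stands still between calls to the robot, and variables do not carry over. Pictures are saved under pics/ and viewed, and the job is handed in when it is done.

Besides the shell and the picture viewer there is one more tool, called after "Emit:" by a JSON object that holds its "name" and its "arguments", one argument or row to a line. play_rows: Moves the arm, as the interface text tells. Its arguments: {"type":"object","properties":{"steps":{"type":"array"},"newtons":{"type":"number"}},"required":["steps"]}

```bash
mkdir -p pics; ls; python3 - <<'E'
from station import telemetry, optics, finder
import cv2
print(telemetry.get_state())
for c in ["side","top","wrist"]:
    im=optics.grab_frame(c); cv2.imwrite(f"pics/{c}0.png",im[:,:,::-1])
    print(c,optics.calibration(c))
E
```

```text
pics
{'t': 0.0, 'q': array([ 1.43508833e+00,  3.59392355e-01,  1.10260485e-02, -3.94813581e-04,
       -1.22414579e+00, -2.88085604e-01]), 'qd': array([-0.00011157,  0.00159177, -0.00012756, -0.00043284, -0.00097706,
       -0.00044457]), 'joint_efforts': array([-1.28293336e-04, -5.82719064e+01,  2.93063235e+01,  6.99720696e+00,
        7.16366252e-03, -1.52031243e-04]), 'eef_pos': array([0.27749265, 0.61508213, 0.40369658]), 'ee_rot': array([ 0.07508251,  1.56904086, -1.91964187]), 'force': array([ 0.15297025, -0.67825524,  0.01181922]), 'moment': array([-0.01078985, -0.05128063,  0.00876649]), 'width': 0.08755155207372325}
side {'fx': 435.78027590845215, 'fy': 435.78027590845215, 'cx': 328.46082350857296, 'cy': 237.06154633734985, 'k1': -0.03239114531981905, 'T': array([[ 0.76852597, -0.43681413,  0.46750535,  0.12969413],
       [-0.63966012, -0.54081644,  0.54621654, -0.48402753],
       [ 0.01423948, -0.71882612, -0.69504406,  0.76652674],
       [ 0.        ,  0.        ,  0.        ,  1.        ]])}
top {'fx': 547.9293855005691, 'fy': 547.9293855005691, 'cx': 322.8920517245884, 'cy': 238.3682520971787, 'k1': -0.11952882678438215, 'T': array([[ 0.02826809, -0.99305585,  0.11419716,  0.45196233],
       [-0.9993479 , -0.03064344, -0.01909839,  0.05836022],
       [ 0.02246516, -0.11358282, -0.99327451,  1.14752833],
       [ 0.        ,  0.        ,  0.        ,  1.        ]])}
wrist {'fx': 414.0642842919268, 'fy': 414.0642842919268, 'cx': 324.4922072118294, 'cy': 234.5953077520533, 'k1': -0.07371570014871726, 'mount': array([[ 5.09942631e-04, -2.53076936e-01,  9.67446022e-01,
         1.76190836e-02],
       [ 9.78928710e-04, -9.67445557e-01, -2.53077330e-01,
         6.86291398e-02],
       [ 9.99999391e-01,  1.07611561e-03, -2.45597455e-04,
         1.20283938e-04],
       [ 0.00000000e+00,  0.00000000e+00,  0.00000000e+00,
         1.00000000e+00]])}
```

View pics/top0.png

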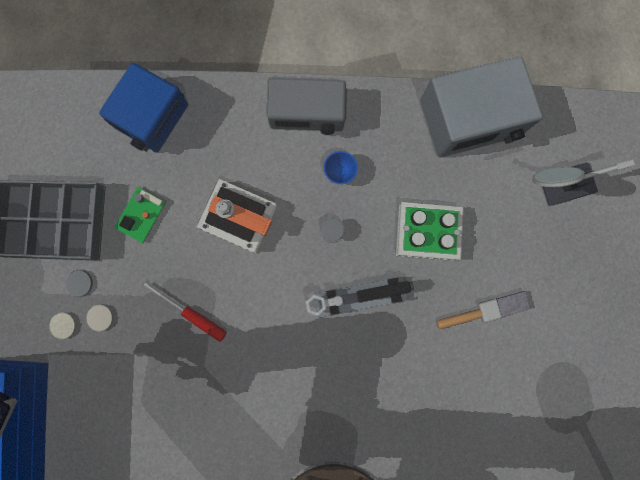

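View pics/side0.png

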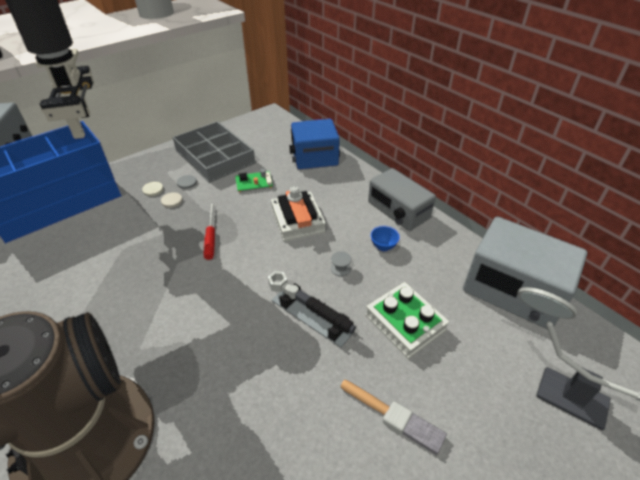

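View pics/wrist0.png

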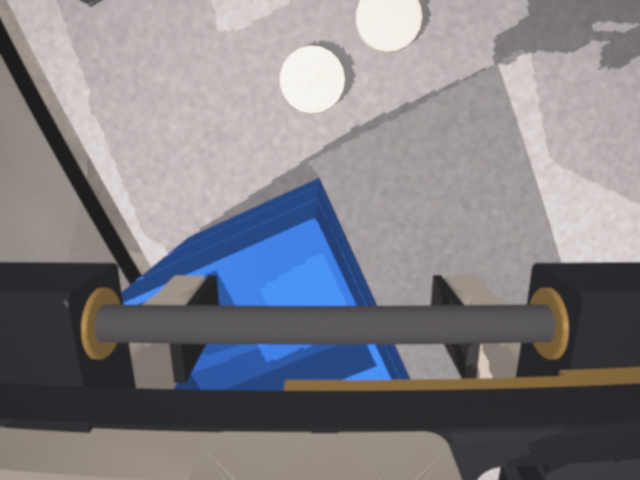

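Top view: wrench head at about (317,305) and handle end near (410,290); module at (237,215) with its bolt at (225,208); capbank at (430,230). I'll measure them now.

```bash
cat > h.py <<'E'
import numpy as np, cv2
from scipy.spatial.transform import Rotation as Ro
from station import telemetry, optics, finder
def tool():
    s=telemetry.get_state(); T=np.eye(4); T[:3,:3]=Ro.from_euler('xyz',s['ee_rot']).as_matrix(); T[:3,3]=s['eef_pos']; return T
def camT(c,Tt=None):
    k=optics.calibration(c)
    return (k,k['T'] if 'T' in k else (tool() if Tt is None else Tt)@k['mount'])
def ray(c,uv,Tt=None):
    k,T=camT(c,Tt); x=(uv[0]-k['cx'])/k['fx']; y=(uv[1]-k['cy'])/k['fy']
    rd=np.hypot(x,y); r=rd
    for _ in range(30): r=rd/(1+k['k1']*r*r)
    s=r/rd if rd>0 else 1
    d=T[:3,:3]@np.array([x*s,y*s,1]); return T[:3,3],d
def onz(c,uv,z,Tt=None):
    o,d=ray(c,uv,Tt); return o+d*(z-o[2])/d[2]
def proj(c,P,Tt=None):
    k,T=camT(c,Tt); p=T[:3,:3].T@(np.asarray(P,float)-T[:3,3]); x,y=p[0]/p[2],p[1]/p[2]; f=1+k['k1']*(x*x+y*y)
    return np.array([k['fx']*x*f+k['cx'],k['fy']*y*f+k['cy']])
def grab(c,name):
    Tt=tool(); im=optics.grab_frame(c); cv2.imwrite(f'pics/{name}.png',im[:,:,::-1]); return im,Tt
E
python3 - <<'E'
from h import *
np.set_printoptions(precision=4,suppress=True)
hz={'wrench':.03,'handle_end':.041,'pivot':.041,'rest':0,'module':0,'bolt':.063,'bolt_corner':.089,'capbank':0}
for c in ['top','side']:
    grab(c,c+'1')
    for q,z in hz.items():
        for r in finder.pinpoint(q,c)[:2]:
            l=r['location']; print(c,q,round(r['confidence'],2),np.round(l,1),onz(c,(l[1],l[0]),z)[:2])
im=cv2.imread('pics/top1.png'); cv2.imwrite('pics/top1z.png',cv2.resize(im[170:320,190:430],(800,500),interpolation=cv2.INTER_CUBIC))
E
```

```text
top wrench 0.92 [306.6 314.1] [0.4407 0.0508]
top handle_end 0.77 [286.7 394.8] [ 0.4852 -0.1113]
top pivot 0.78 [299.3 336.3] [0.4567 0.0066]
top rest 0.7 [297.1 363.8] [ 0.463  -0.0527]
top module 0.55 [217.  238.9] [0.6239 0.2154]
top bolt 0.68 [212.  224.7] [0.6237 0.2357]
top bolt_corner 0.73 [208.6 214.6] [0.6258 0.2517]
top capbank 0.95 [232.6 427.8] [ 0.6031 -0.1867]
side wrench 0.95 [286.8 275.2] [0.4357 0.048 ]
side handle_end 0.59 [319.5 338.9] [ 0.4818 -0.1099]
side pivot 0.86 [288.2 296.3] [0.4638 0.0086]
side pivot 0.41 [271.3 342. ] [ 0.5712 -0.0167]
side rest 0.43 [232.3 210.7] [0.4227 0.3206]
side rest 0.41 [320.9 338. ] [ 0.4979 -0.0903]
side module 0.69 [290.2 291.2] [0.4704 0.039 ]
side module 0.67 [220.3 294.6] [0.6165 0.2232]
side bolt 0.6 [185.8 289. ] [0.6464 0.284 ]
side bolt 0.57 [199.5 295.2] [0.625  0.2279]
side bolt_corner 0.56 [184.1 288.5] [0.6305 0.2622]
side capbank 0.71 [321.6 404.8] [ 0.6063 -0.1812]
```

View pics/top1z.png

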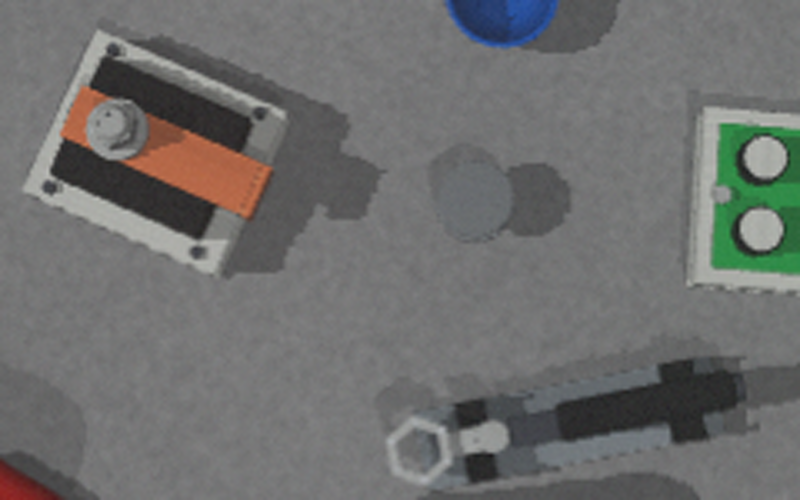

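```bash
cat >> h.py <<'E'
def pose(jaw,xy,ztcp):  # jaw: tool z axis yaw (deg) ; tool x down
    x=np.array([0,0,-1.]); a=np.radians(jaw); z=np.array([np.cos(a),np.sin(a),0]); y=np.cross(z,x)
    T=np.eye(4); T[:3,0]=x;T[:3,1]=y;T[:3,2]=z; T[:3,3]=[xy[0],xy[1],ztcp]; return T
def need(Tg,T=None):
    T=tool() if T is None else T
    d=T[:3,:3].T@(Tg[:3,3]-T[:3,3])/0.025
    r=np.degrees(Ro.from_matrix(T[:3,:3].T@Tg[:3,:3]).as_rotvec())/6
    print('shift units',np.round(d,2),'then rot units',np.round(r,2)); return d,r
E
python3 - <<'E'
from h import *
np.set_printoptions(precision=4,suppress=True)
T=tool();print(T)
jaw=np.degrees(np.arctan2(T[1,2],T[0,2]));print(jaw)
# above bolt, tool offset so that bolt at image centre
need(pose(jaw,(0.624,0.23),0.36)); need(pose(jaw,(0.466,-0.046),0.36))
for d in (15.3,195.3): print(d, need(pose(d,(0.466,-0.046),0.36)))
E
```

```text
[[ 0.      0.9115 -0.4113  0.2776]
 [ 0.     -0.4113 -0.9115  0.6152]
 [-1.     -0.     -0.      0.4047]
 [ 0.      0.      0.      1.    ]]
-114.28482657352535
shift units [ 1.79 18.97  8.35] then rot units [ 0. -0.  0.]
shift units [ 1.79 17.75 21.01] then rot units [ 0. -0.  0.]
shift units [ 1.79 17.75 21.01] then rot units [-21.6  -0.   -0. ]
15.3 (array([ 1.7868, 17.7476, 21.0099]), array([-21.5975,  -0.0001,  -0.0001]))
shift units [ 1.79 17.75 21.01] then rot units [ 8.4 -0.   0. ]
195.3 (array([ 1.7868, 17.7476, 21.0099]), array([ 8.4025, -0.0001,  0.    ]))
```

Emit:
{"name": "play_rows", "arguments": {
  "steps": [
    {"ty": 1,"tz": 0.44,"tx": 0.09},
    {"ty": 1,"tz": 0.44,"tx": 0.09},
    {"ty": 1,"tz": 0.44,"tx": 0.09},
    {"ty": 1,"tz": 0.44,"tx": 0.09},
    {"ty": 1,"tz": 0.44,"tx": 0.09},
    {"ty": 1,"tz": 0.44,"tx": 0.09},
    {"ty": 1,"tz": 0.44,"tx": 0.09},
    {"ty": 1,"tz": 0.44,"tx": 0.09},
    {"ty": 1,"tz": 0.44,"tx": 0.09},
    {"ty": 1,"tz": 0.44,"tx": 0.09},
    {"ty": 1,"tz": 0.44,"tx": 0.09},
    {"ty": 1,"tz": 0.44,"tx": 0.09},
    {"ty": 1,"tz": 0.44,"tx": 0.09},
    {"ty": 1,"tz": 0.44,"tx": 0.09},
    {"ty": 1,"tz": 0.44,"tx": 0.09},
    {"ty": 1,"tz": 0.44,"tx": 0.09},
    {"ty": 1,"tz": 0.44,"tx": 0.09},
    {"ty": 1,"tz": 0.44,"tx": 0.09},
    {"ty": 1,"tz": 0.44,"tx": 0.09},
    {"ty": 0}
  ]
}}

```text
invalid input
```

```bash
python3 - <<'E'
from h import *
np.set_printoptions(precision=4,suppress=True)
im,Tt=grab('wrist','w1'); s=telemetry.get_state(); print(s['t'],s['q'],Tt[:3,3])
for q,z in (('bolt',.063),('bolt_corner',.089),('module',0)):
    for r in finder.pinpoint(q,'wrist')[:2]:
        l=r['location']; print(q,round(r['confidence'],2),np.round(l,1),onz('wrist',(l[1],l[0]),z,Tt))
E
```

```text
1.1 [ 1.4351  0.3586  0.0119  0.     -1.2241 -0.2881] [0.2776 0.6152 0.4047]
```

View pics/w1.png

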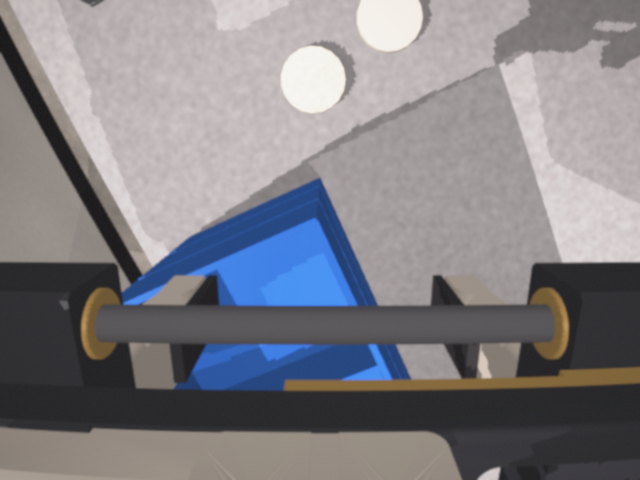

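The wrist view still shows the blue bin, so the call was refused and the arm didn't move. Rows probably need every key, so I'll give all of them.

Emit:
{"name": "play_rows", "arguments": {
  "steps": [
    {"gripper": 1,"tx": 0.09,"ty": 1,"tz": 0.44,"ax": 0,"ay": 0,"az": 0},
    {"gripper": 1,"tx": 0.09,"ty": 1,"tz": 0.44,"ax": 0,"ay": 0,"az": 0},
    {"gripper": 1,"tx": 0.09,"ty": 1,"tz": 0.44,"ax": 0,"ay": 0,"az": 0},
    {"gripper": 1,"tx": 0.09,"ty": 1,"tz": 0.44,"ax": 0,"ay": 0,"az": 0},
    {"gripper": 1,"tx": 0.09,"ty": 1,"tz": 0.44,"ax": 0,"ay": 0,"az": 0},
    {"gripper": 1,"tx": 0.09,"ty": 1,"tz": 0.44,"ax": 0,"ay": 0,"az": 0},
    {"gripper": 1,"tx": 0.09,"ty": 1,"tz": 0.44,"ax": 0,"ay": 0,"az": 0},
    {"gripper": 1,"tx": 0.09,"ty": 1,"tz": 0.44,"ax": 0,"ay": 0,"az": 0},
    {"gripper": 1,"tx": 0.09,"ty": 1,"tz": 0.44,"ax": 0,"ay": 0,"az": 0},
    {"gripper": 1,"tx": 0.09,"ty": 1,"tz": 0.44,"ax": 0,"ay": 0,"az": 0},
    {"gripper": 1,"tx": 0.09,"ty": 1,"tz": 0.44,"ax": 0,"ay": 0,"az": 0},
    {"gripper": 1,"tx": 0.09,"ty": 1,"tz": 0.44,"ax": 0,"ay": 0,"az": 0},
    {"gripper": 1,"tx": 0.09,"ty": 1,"tz": 0.44,"ax": 0,"ay": 0,"az": 0},
    {"gripper": 1,"tx": 0.09,"ty": 1,"tz": 0.44,"ax": 0,"ay": 0,"az": 0},
    {"gripper": 1,"tx": 0.09,"ty": 1,"tz": 0.44,"ax": 0,"ay": 0,"az": 0},
    {"gripper": 1,"tx": 0.09,"ty": 1,"tz": 0.44,"ax": 0,"ay": 0,"az": 0},
    {"gripper": 1,"tx": 0.09,"ty": 1,"tz": 0.44,"ax": 0,"ay": 0,"az": 0},
    {"gripper": 1,"tx": 0.09,"ty": 1,"tz": 0.44,"ax": 0,"ay": 0,"az": 0},
    {"gripper": 1,"tx": 0.09,"ty": 1,"tz": 0.44,"ax": 0,"ay": 0,"az": 0},
    {"gripper": 1,"tx": 0,"ty": 0,"tz": 0,"ax": 0,"ay": 0,"az": 0}
  ]
}}

```text
t: 2.92
eef_pos: [0.6268, 0.2261, 0.361]
ee_rot: [-0.049, 1.569, -2.047]
force: [1.0, 0.6, 0.4]
width: 0.0878
```

```bash
python3 - <<'E'
from h import *
np.set_printoptions(precision=4,suppress=True)
im,Tt=grab('wrist','w2'); s=telemetry.get_state(); print(s['t'],s['q'],Tt[:3,3])
for q,z in (('bolt',.063),('bolt_corner',.089),('module',0)):
    for r in finder.pinpoint(q,'wrist')[:2]:
        l=r['location']; print(q,round(r['confidence'],2),np.round(l,1),onz('wrist',(l[1],l[0]),z,Tt))
E
```

```text
2.9667 [ 0.6407  0.3721 -0.0695  0.0001 -1.1302  0.5031] [0.6268 0.2261 0.361 ]
bolt 0.67 [233.  308.1] [0.6281 0.2376 0.063 ]
bolt 0.19 [258.4 292.6] [0.6158 0.2556 0.063 ]
bolt_corner 0.96 [254.6 294.6] [0.6244 0.2479 0.089 ]
module 0.8 [212.2 336.6] [0.6209 0.217  0.    ]
```

View pics/w2.png

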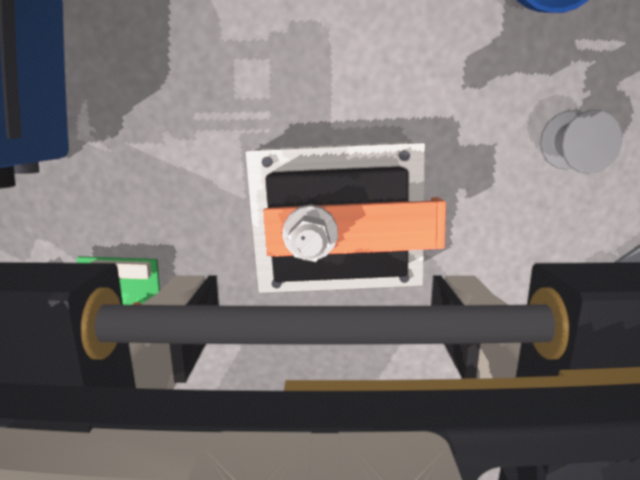

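The wrist view shows the module, with the bolt's flange centred near (309,233) and its hexagon top near (310,238). I'll zoom in and fit an outline.

```bash
cat > ov.py <<'E'
from h import *
def tool_at(p,rpy):
    T=np.eye(4);T[:3,:3]=Ro.from_euler('xyz',rpy).as_matrix();T[:3,3]=p;return T
def hexpts(c,yaw,af,z): # flats at yaw
    R=af/2/np.cos(np.pi/6); a=np.radians(yaw+30+60*np.arange(6)); return [(c[0]+R*np.cos(t),c[1]+R*np.sin(t),z) for t in a]
def circ(c,r,z): a=np.linspace(0,2*np.pi,60); return [(c[0]+r*np.cos(t),c[1]+r*np.sin(t),z) for t in a]
def draw(im,cam,sets,Tt,box,scale,name):
    l,t,r,b=box; o=cv2.resize(np.ascontiguousarray(im[t:b,l:r,::-1]),None,fx=scale,fy=scale,interpolation=cv2.INTER_CUBIC)
    for pts,col in sets:
        p=np.array([proj(cam,P,Tt) for P in pts]); p=((p-[l,t]+.5)*scale).astype(int)
        cv2.polylines(o,[p.reshape(-1,1,2)],True,col,1)
    cv2.imwrite(f'pics/{name}.png',o)
E
python3 - <<'E'
from ov import *
im=cv2.imread('pics/w2.png')[:,:,::-1]
Tt=tool()
c=(0.6281,0.2376)
d=np.array([.6244-c[0],.2479-c[1]]); yaw=np.degrees(np.arctan2(d[1],d[0]))-90; print(yaw,np.hypot(*d),yaw%60)
yaw=yaw%60
draw(im,'wrist',[],Tt,(260,190,360,270),8,'w2z')
draw(im,'wrist',[(circ(c,.019,.070),(0,255,0)),(hexpts(c,yaw,.024,.089),(0,0,255)),(hexpts(c,yaw,.024,.070),(255,0,0))],Tt,(260,190,360,270),8,'w2zo')
E
```

```text
19.759470735213384 0.010944404963267776 19.759470735213384
```

View pics/w2z.png

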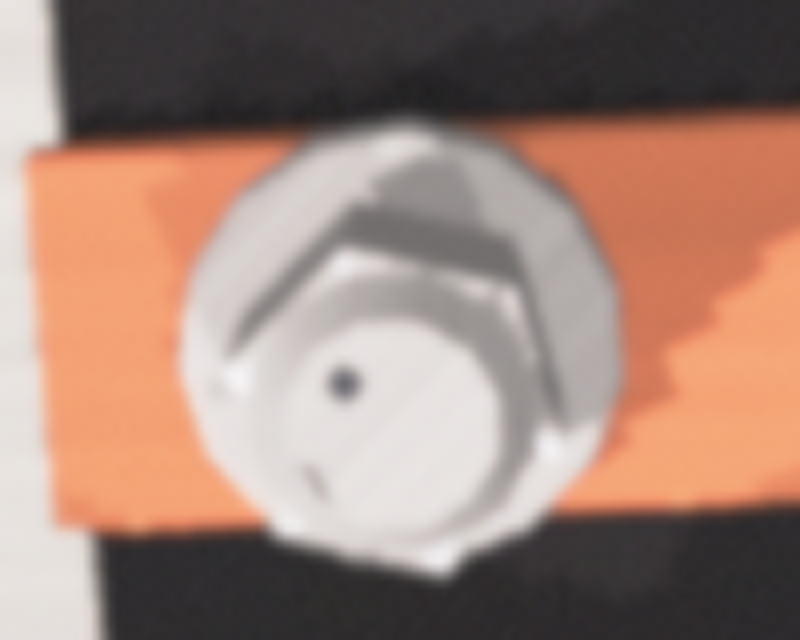

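View pics/w2zo.png

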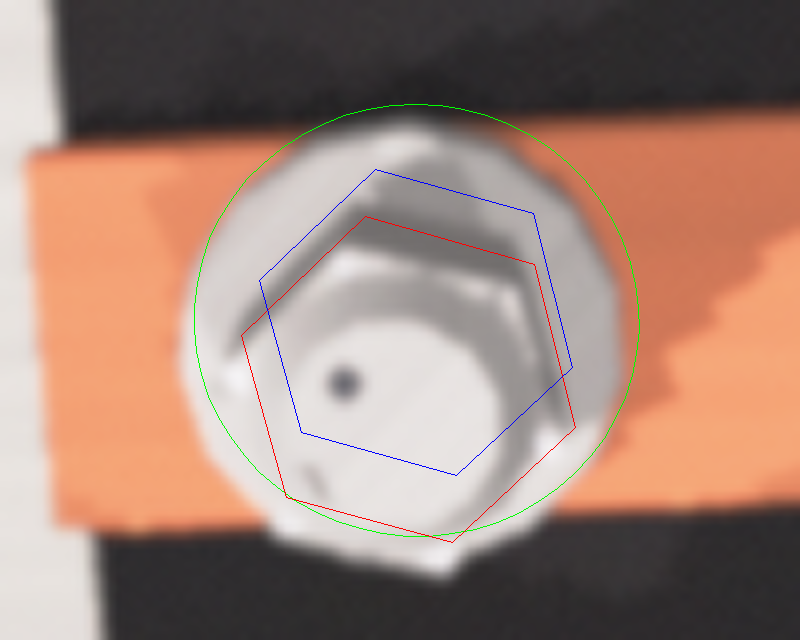

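```bash
cat >> ov.py <<'E'
def fitting(cam,Tt,corners,z,af,p0):
    from scipy.optimize import least_squares
    cs=np.array(corners,float)
    def f(p):
        q=np.array([proj(cam,P,Tt) for P in hexpts(p[:2],p[2],af,z)])
        D=np.linalg.norm(cs[:,None]-q[None],axis=2); j=D.argmin(1); return (cs-q[j]).ravel()
    r=least_squares(f,p0,x_scale=[.001,.001,1]); return r.x,np.sqrt(np.mean(r.fun**2))
E
python3 - <<'E'
from ov import *
im=cv2.imread('pics/w2.png')[:,:,::-1]
Tt=tool()
C=np.array([(340,247),(515,282),(560,437),(447,575),(228,375),(275,540)])/8+[260,190]-.5
for z in (.089,.0885):
    x,e=fitting('wrist',Tt,C,z,.024,[.628,.236,23]); print(x,e)
x,e=fitting('wrist',Tt,C,.089,.024,[.628,.236,23])
c=x[:2]
draw(im,'wrist',[(circ(c,.019,.070),(0,255,0)),(hexpts(c,x[2],.024,.089),(0,0,255)),(hexpts(c,x[2],.024,.070),(255,0,0))],Tt,(260,190,360,270),8,'w2zp')
T=tool()
head=np.array([.4395,.0505]); th=-75.
g=head+.1*np.array([np.cos(np.radians(th)),np.sin(np.radians(th))]); print(g)
need(pose(15,g,.30))
E
```

```text
[ 0.62644533  0.23969291 23.64243399] 0.6041922390609505
[ 0.62632768  0.23976771 23.64244037] 0.6149367196241446
[ 0.4653819  -0.04609258]
shift units [ 2.48 -1.26 12.67] then rot units [-21.55  -0.     0.  ]
```

View pics/w2zp.png

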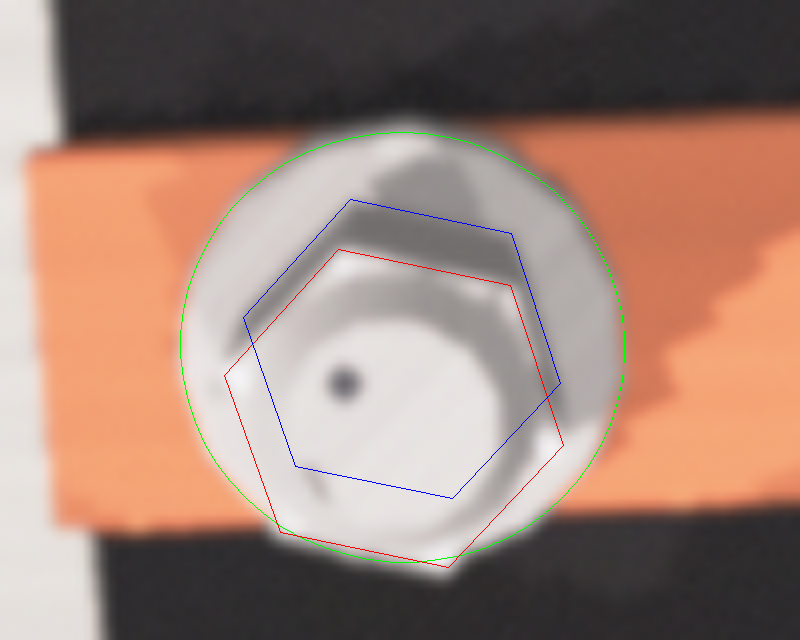

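Bolt at (0.626, 0.240), with flats at 23.6° mod 60. The overlay matches the hexagon and the flange. Next I'll go over the wrench with the camera on its head side.

Emit:
{"name": "play_rows", "arguments": {
  "steps": [
    {"gripper": 1,"tx": 0.1,"ty": -0.1,"tz": 0.97,"ax": 0,"ay": 0,"az": 0},
    {"gripper": 1,"tx": 0.1,"ty": -0.1,"tz": 0.97,"ax": 0,"ay": 0,"az": 0},
    {"gripper": 1,"tx": 0.1,"ty": -0.1,"tz": 0.97,"ax": 0,"ay": 0,"az": 0},
    {"gripper": 1,"tx": 0.1,"ty": -0.1,"tz": 0.97,"ax": 0,"ay": 0,"az": 0},
    {"gripper": 1,"tx": 0.1,"ty": -0.1,"tz": 0.97,"ax": 0,"ay": 0,"az": 0},
    {"gripper": 1,"tx": 0.1,"ty": -0.1,"tz": 0.97,"ax": 0,"ay": 0,"az": 0},
    {"gripper": 1,"tx": 0.1,"ty": -0.1,"tz": 0.97,"ax": 0,"ay": 0,"az": 0},
    {"gripper": 1,"tx": 0.1,"ty": -0.1,"tz": 0.97,"ax": 0,"ay": 0,"az": 0},
    {"gripper": 1,"tx": 0.1,"ty": -0.1,"tz": 0.97,"ax": 0,"ay": 0,"az": 0},
    {"gripper": 1,"tx": 0.1,"ty": -0.1,"tz": 0.97,"ax": 0,"ay": 0,"az": 0},
    {"gripper": 1,"tx": 0.1,"ty": -0.1,"tz": 0.97,"ax": 0,"ay": 0,"az": 0},
    {"gripper": 1,"tx": 0.1,"ty": -0.1,"tz": 0.97,"ax": 0,"ay": 0,"az": 0},
    {"gripper": 1,"tx": 0.1,"ty": -0.1,"tz": 0.97,"ax": 0,"ay": 0,"az": 0}
  ]
}}

```text
t: 4.2
eef_pos: [0.4644, -0.0446, 0.3298]
ee_rot: [2.309, 1.57, 0.316]
force: [-0.0, -0.9, -0.0]
width: 0.0872
```

Emit:
{"name": "play_rows", "arguments": {
  "steps": [
    {"gripper": 1,"tx": 0,"ty": 0,"tz": 0,"ax": 1,"ay": 0,"az": 0},
    {"gripper": 1,"tx": 0,"ty": 0,"tz": 0,"ax": 1,"ay": 0,"az": 0},
    {"gripper": 1,"tx": 0,"ty": 0,"tz": 0,"ax": 1,"ay": 0,"az": 0},
    {"gripper": 1,"tx": 0,"ty": 0,"tz": 0,"ax": 1,"ay": 0,"az": 0},
    {"gripper": 1,"tx": 0,"ty": 0,"tz": 0,"ax": 1,"ay": 0,"az": 0},
    {"gripper": 1,"tx": 0,"ty": 0,"tz": 0,"ax": 1,"ay": 0,"az": 0},
    {"gripper": 1,"tx": 0,"ty": 0,"tz": 0,"ax": 1,"ay": 0,"az": 0},
    {"gripper": 1,"tx": 0,"ty": 0,"tz": 0,"ax": 1,"ay": 0,"az": 0},
    {"gripper": 1,"tx": 0,"ty": 0,"tz": 0,"ax": 1,"ay": 0,"az": 0},
    {"gripper": 1,"tx": 0,"ty": 0,"tz": 0,"ax": 1,"ay": 0,"az": 0},
    {"gripper": 1,"tx": 0,"ty": 0,"tz": 0,"ax": 1,"ay": 0,"az": 0},
    {"gripper": 1,"tx": 0,"ty": 0,"tz": 0,"ax": 1,"ay": 0,"az": 0},
    {"gripper": 1,"tx": 0,"ty": 0,"tz": 0,"ax": 1,"ay": 0,"az": 0},
    {"gripper": 1,"tx": 0,"ty": 0,"tz": 0,"ax": 1,"ay": 0,"az": 0},
    {"gripper": 1,"tx": 0,"ty": 0,"tz": 0,"ax": 1,"ay": 0,"az": 0},
    {"gripper": 1,"tx": 0,"ty": 0,"tz": 0,"ax": 1,"ay": 0,"az": 0},
    {"gripper": 1,"tx": 0,"ty": 0,"tz": 0,"ax": 1,"ay": 0,"az": 0},
    {"gripper": 1,"tx": 0,"ty": 0,"tz": 0,"ax": 1,"ay": 0,"az": 0},
    {"gripper": 1,"tx": 0,"ty": 0,"tz": 0,"ax": 1,"ay": 0,"az": 0}
  ]
}}

```text
t: 5.78
eef_pos: [0.4652, -0.0437, 0.3299]
ee_rot: [-1.947, 1.57, 0.349]
force: [0.1, -0.8, 1.2]
width: 0.0877
```

Emit:
{"name": "play_rows", "arguments": {
  "steps": [
    {"gripper": 1,"tx": 0,"ty": 0,"tz": 0,"ax": 1,"ay": 0,"az": 0},
    {"gripper": 1,"tx": 0,"ty": 0,"tz": 0,"ax": 1,"ay": 0,"az": 0},
    {"gripper": 1,"tx": 0,"ty": 0,"tz": 0,"ax": 1,"ay": 0,"az": 0},
    {"gripper": 1,"tx": 0,"ty": 0,"tz": 0,"ax": 1,"ay": 0,"az": 0},
    {"gripper": 1,"tx": 0,"ty": 0,"tz": 0,"ax": 1,"ay": 0,"az": 0},
    {"gripper": 1,"tx": 0,"ty": 0,"tz": 0,"ax": 1,"ay": 0,"az": 0},
    {"gripper": 1,"tx": 0,"ty": 0,"tz": 0,"ax": 1,"ay": 0,"az": 0},
    {"gripper": 1,"tx": 0,"ty": 0,"tz": 0,"ax": 1,"ay": 0,"az": 0},
    {"gripper": 1,"tx": 0,"ty": 0,"tz": 0,"ax": 1,"ay": 0,"az": 0},
    {"gripper": 1,"tx": 0,"ty": 0,"tz": 0,"ax": 1,"ay": 0,"az": 0},
    {"gripper": 1,"tx": 0,"ty": 0,"tz": 0,"ax": 1,"ay": 0,"az": 0},
    {"gripper": 1,"tx": 0,"ty": 0,"tz": 0,"ax": 1,"ay": 0,"az": 0},
    {"gripper": 1,"tx": 0,"ty": 0,"tz": 0,"ax": 1,"ay": 0,"az": 0},
    {"gripper": 1,"tx": 0,"ty": 0,"tz": 0,"ax": 1,"ay": 0,"az": 0},
    {"gripper": 1,"tx": 0,"ty": 0,"tz": 0,"ax": 1,"ay": 0,"az": 0},
    {"gripper": 1,"tx": 0,"ty": 0,"tz": 0,"ax": 1,"ay": 0,"az": 0},
    {"gripper": 1,"tx": 0,"ty": 0,"tz": 0,"ax": 1,"ay": 0,"az": 0},
    {"gripper": 1,"tx": 0,"ty": 0,"tz": 0,"ax": 1,"ay": 0,"az": 0},
    {"gripper": 1,"tx": 0,"ty": 0,"tz": 0,"ax": 1,"ay": 0,"az": 0}
  ]
}}

```text
t: 7.37
eef_pos: [0.4715, -0.0682, 0.329]
ee_rot: [1.431, 1.533, 1.772]
force: [-0.3, 0.2, -0.6]
width: 0.0874
```

```bash
python3 - <<'E'
from h import *
np.set_printoptions(precision=4,suppress=True)
im,Tt=grab('wrist','w3'); s=telemetry.get_state(); print(s['t'],s['q'],Tt)
for q,z in (('wrench',.03),('pivot',.041),('handle_end',.041)):
    for r in finder.pinpoint(q,'wrist')[:2]:
        l=r['location']; print(q,round(r['confidence'],2),np.round(l,1),onz('wrist',(l[1],l[0]),z,Tt))
E
```

```text
7.4167 [ 0.2453  0.1048 -0.493  -0.0486 -0.9721 -3.0295] [[-0.0076 -0.3348  0.9422  0.4715]
 [ 0.037   0.9415  0.3349 -0.0682]
 [-0.9993  0.0374  0.0053  0.329 ]
 [ 0.      0.      0.      1.    ]]
pivot 0.87 [132.8 332.1] [0.4532 0.0044 0.041 ]
handle_end 0.64 [309.9 312.9] [ 0.4817 -0.1144  0.041 ]
```

View pics/w3.png

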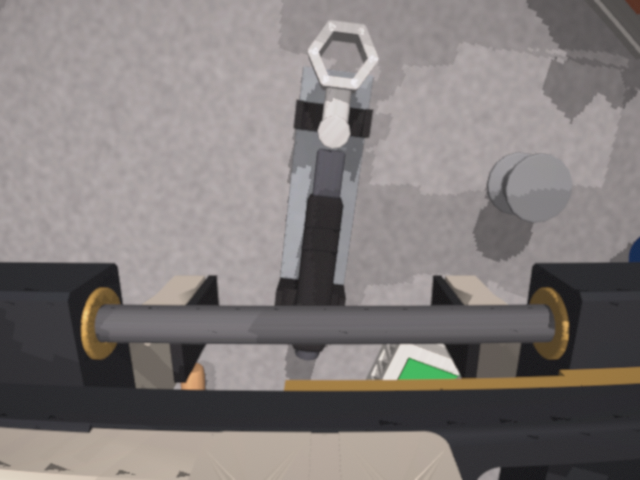

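The last joint ran into its limit, so this way round is out of reach. I'll measure the wrench from this picture (ring near (343,55), pivot near (334,133)) and then turn back to the other half-turn.

```bash
python3 - <<'E'
from ov import *
im=cv2.imread('pics/w3.png')[:,:,::-1]
Tt=tool()
h=(.441,.0505)
draw(im,'wrist',[(hexpts(h,105.3,.037,.054),(0,255,0)),(hexpts(h,105.3,.0256,.054),(0,0,255))],Tt,(280,5,400,95),6,'w3z')
draw(im,'wrist',[],Tt,(280,120,370,320),3,'w3h')
E
```

```text
(no output)
```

View pics/w3z.png

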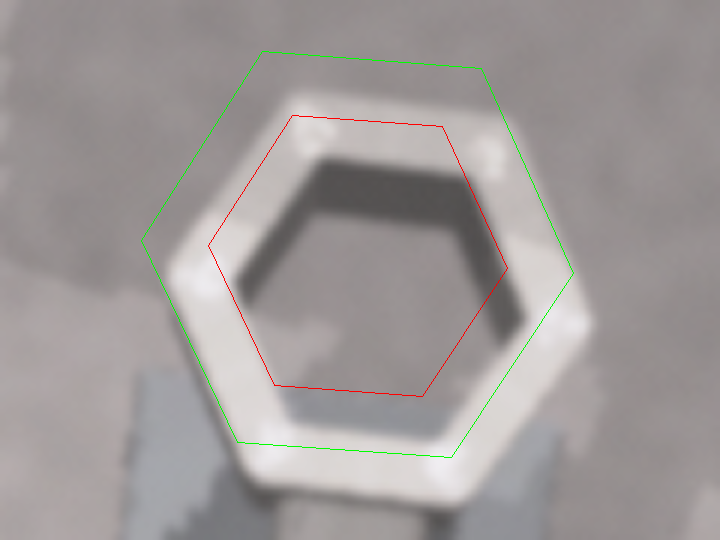

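View pics/w3h.png

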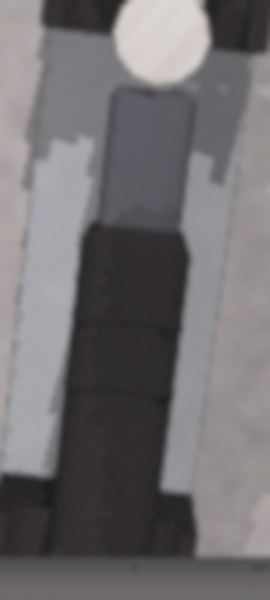

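```bash
python3 - <<'E'
from ov import *
np.set_printoptions(precision=4,suppress=True)
im=cv2.imread('pics/w3.png')[:,:,::-1]
Tt=tool()
C=np.array([(320,157),(468,178),(525,325),(445,440),(290,427),(235,300)])/6+[280,5]-.5
x,e=fitting('wrist',Tt,C,.054,.0256,[.44,.045,105]); print(x,e)
O=np.array([(298,93),(512,113),(592,325),(468,508),(258,485),(168,275)])/6+[280,5]-.5
x2,e=fitting('wrist',Tt,O,.054,.037,[.44,.045,105]); print(x2,e)
a=onz('wrist',(np.array([136,250])/3+[280,120]-.3),.052,Tt); b=onz('wrist',(np.array([114,450])/3+[280,120]-.3),.052,Tt)
d=a-b; print(a,b,np.degrees(np.arctan2(d[1],d[0])))
h=(x[:2]+x2[:2])/2; d=a[:2]-h; print('head->a', np.linalg.norm(d),np.degrees(np.arctan2(-d[1],-d[0])))
E
```

```text
[  0.4446   0.0469 103.975 ] 0.7656916471106002
[  0.4447   0.0474 103.2936] 0.46933154368484364
[ 0.4639 -0.0405  0.052 ] [ 0.4739 -0.0839  0.052 ] 103.0214015271339
head->a 0.08968711010815236 102.3878016792138
```

```bash
python3 - <<'E'
from h import *
need(pose(193.5,(.4665,-.048),.26))
T=tool(); 
# fix tilt first
print(np.degrees(np.arctan2(T[1,2],T[0,2])))
need(pose(19.7,(.4665,-.048),.26))
E
```

```text
shift units [2.77 0.8  0.07] then rot units [-29.05   0.54   0.03]
19.181582597576746
shift units [2.77 0.8  0.07] then rot units [-0.09  0.04 -0.35]
```

Emit:
{"name": "play_rows", "arguments": {
  "steps": [
    {"gripper": 1,"tx": 0,"ty": 0,"tz": 0,"ax": -1,"ay": 0,"az": -0.35},
    {"gripper": 1,"tx": 0,"ty": 0,"tz": 0,"ax": -1,"ay": 0,"az": 0},
    {"gripper": 1,"tx": 0,"ty": 0,"tz": 0,"ax": -1,"ay": 0,"az": 0},
    {"gripper": 1,"tx": 0,"ty": 0,"tz": 0,"ax": -1,"ay": 0,"az": 0},
    {"gripper": 1,"tx": 0,"ty": 0,"tz": 0,"ax": -1,"ay": 0,"az": 0},
    {"gripper": 1,"tx": 0,"ty": 0,"tz": 0,"ax": -1,"ay": 0,"az": 0},
    {"gripper": 1,"tx": 0,"ty": 0,"tz": 0,"ax": -1,"ay": 0,"az": 0},
    {"gripper": 1,"tx": 0,"ty": 0,"tz": 0,"ax": -1,"ay": 0,"az": 0},
    {"gripper": 1,"tx": 0,"ty": 0,"tz": 0,"ax": -1,"ay": 0,"az": 0},
    {"gripper": 1,"tx": 0,"ty": 0,"tz": 0,"ax": -1,"ay": 0,"az": 0},
    {"gripper": 1,"tx": 0,"ty": 0,"tz": 0,"ax": -1,"ay": 0,"az": 0},
    {"gripper": 1,"tx": 0,"ty": 0,"tz": 0,"ax": -1,"ay": 0,"az": 0},
    {"gripper": 1,"tx": 0,"ty": 0,"tz": 0,"ax": -1,"ay": 0,"az": 0},
    {"gripper": 1,"tx": 0,"ty": 0,"tz": 0,"ax": -1,"ay": 0,"az": 0},
    {"gripper": 1,"tx": 0,"ty": 0,"tz": 0,"ax": -1,"ay": 0,"az": 0}
  ]
}}

```text
t: 8.82
eef_pos: [0.4717, -0.0693, 0.3285]
ee_rot: [-1.502, 1.565, 0.41]
force: [0.2, 0.1, 0.2]
width: 0.0874
```

Emit:
{"name": "play_rows", "arguments": {
  "steps": [
    {"gripper": 1,"tx": 0,"ty": 0,"tz": 0,"ax": -1,"ay": 0,"az": 0},
    {"gripper": 1,"tx": 0,"ty": 0,"tz": 0,"ax": -1,"ay": 0,"az": 0},
    {"gripper": 1,"tx": 0,"ty": 0,"tz": 0,"ax": -1,"ay": 0,"az": 0},
    {"gripper": 1,"tx": 0,"ty": 0,"tz": 0,"ax": -1,"ay": 0,"az": 0},
    {"gripper": 1,"tx": 0,"ty": 0,"tz": 0,"ax": -1,"ay": 0,"az": 0},
    {"gripper": 1,"tx": 0,"ty": 0,"tz": 0,"ax": -1,"ay": 0,"az": 0},
    {"gripper": 1,"tx": 0,"ty": 0,"tz": 0,"ax": -1,"ay": 0,"az": 0},
    {"gripper": 1,"tx": 0,"ty": 0,"tz": 0,"ax": -1,"ay": 0,"az": 0},
    {"gripper": 1,"tx": 0,"ty": 0,"tz": 0,"ax": -1,"ay": 0,"az": 0},
    {"gripper": 1,"tx": 0,"ty": 0,"tz": 0,"ax": -1,"ay": 0,"az": 0},
    {"gripper": 1,"tx": 0,"ty": 0,"tz": 0,"ax": -1,"ay": 0,"az": 0},
    {"gripper": 1,"tx": 0,"ty": 0,"tz": 0,"ax": -1,"ay": 0,"az": 0},
    {"gripper": 1,"tx": 0,"ty": 0,"tz": 0,"ax": -1,"ay": 0,"az": 0},
    {"gripper": 1,"tx": 0,"ty": 0,"tz": 0,"ax": -1,"ay": 0,"az": 0}
  ]
}}

```text
t: 9.98
eef_pos: [0.4717, -0.0693, 0.3285]
ee_rot: [-2.965, 1.565, 0.414]
force: [-0.6, -0.5, -0.0]
width: 0.0877
```

```bash
python3 - <<'E'
from h import *
s=telemetry.get_state();print(s['t'],np.round(s['q'],2))
grab('wrist','w4')
need(pose(193.5,(.4665,-.048),.26));need(pose(193.5,(.4665,-.048),.202))
E
```

```text
9.9833 [ 0.27  0.1  -0.52 -0.   -0.95 -0.03]
shift units [ 2.74 -0.88  0.01] then rot units [ 0.08 -0.06  0.01]
shift units [ 5.06 -0.87  0.03] then rot units [ 0.08 -0.06  0.01]
```

View pics/w4.png

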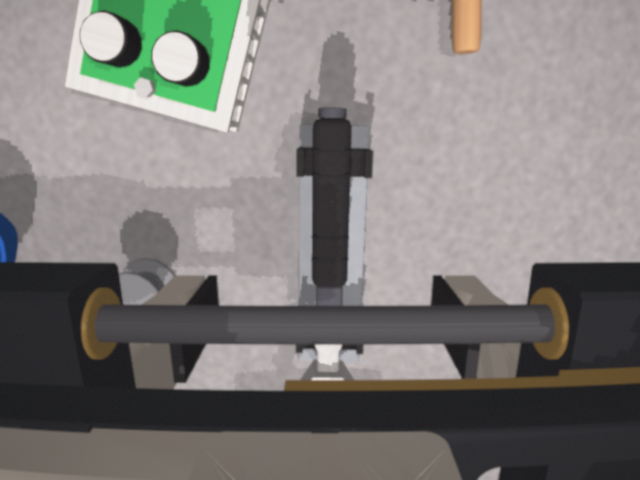

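The wrist view shows the handle upright in the picture at column 330, from its cap near row 108 to the grip's inner end near row 284.

```bash
python3 - <<'E'
from h import *
np.set_printoptions(precision=4,suppress=True)
Tt=tool()
for uv in ((331,110),(329.5,286)):
    P=onz('wrist',uv,.05,Tt); print(P, Tt[:3,:3].T@(P-Tt[:3,3]))
E
```

```text
[ 0.489  -0.1455  0.05  ] [0.2784 0.0783 0.0033]
[ 0.4618 -0.0347  0.05  ] [ 0.2785 -0.0358  0.0028]
```

Emit:
{"name": "play_rows", "arguments": {
  "steps": [
    {"gripper": 1,"tx": 0,"ty": -0.8,"tz": 0.12,"ax": 0.08,"ay": -0.06,"az": 0},
    {"gripper": 1,"tx": 0.8,"ty": 0,"tz": 0,"ax": 0,"ay": 0,"az": 0},
    {"gripper": 1,"tx": 0.8,"ty": 0,"tz": 0,"ax": 0,"ay": 0,"az": 0},
    {"gripper": 1,"tx": 0.8,"ty": 0,"tz": 0,"ax": 0,"ay": 0,"az": 0},
    {"gripper": 1,"tx": 0.8,"ty": 0,"tz": 0,"ax": 0,"ay": 0,"az": 0},
    {"gripper": 1,"tx": 0.8,"ty": 0,"tz": 0,"ax": 0,"ay": 0,"az": 0},
    {"gripper": 1,"tx": 0.6,"ty": 0,"tz": 0,"ax": 0,"ay": 0,"az": 0},
    {"gripper": 1,"tx": 0.46,"ty": 0,"tz": 0,"ax": 0,"ay": 0,"az": 0},
    {"gripper": 1,"tx": 0,"ty": 0,"tz": 0,"ax": 0,"ay": 0,"az": 0}
  ]
}}

```text
t: 10.78
eef_pos: [0.4633, -0.0508, 0.1999]
ee_rot: [-0.251, 1.566, 3.111]
force: [-1.0, -0.2, -0.6]
width: 0.0874
```

```bash
python3 - <<'E'
from h import *
print(telemetry.get_state()['t'])
im,_=grab('wrist','w5'); im2,_=grab('top','t5')
cv2.imwrite('pics/t5z.png',cv2.resize(im2[240:340,270:430,::-1],None,fx=4,fy=4))
need(pose(193.5,(.4665,-.048),.202))
E
```

```text
10.7833
shift units [-0.   -0.09 -0.11] then rot units [-0.14  0.02  0.01]
```

View pics/w5.png

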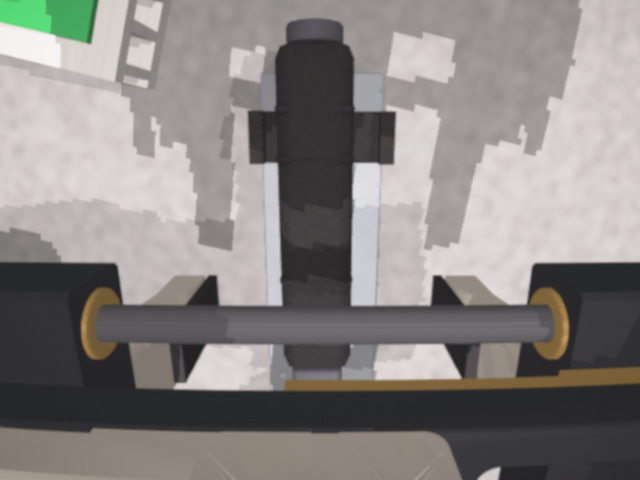

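The wrist view shows the handle between the fingers at column ~317 (pads' centre ~325), 2 mm off. I'll correct that and close.

Emit:
{"name": "play_rows", "arguments": {
  "steps": [
    {"gripper": 1,"tx": 0,"ty": 0,"tz": -0.08,"ax": -0.05,"ay": 0,"az": 0},
    {"gripper": 0,"tx": 0,"ty": 0,"tz": 0,"ax": 0,"ay": 0,"az": 0},
    {"gripper": 0,"tx": 0,"ty": 0,"tz": 0,"ax": 0,"ay": 0,"az": 0},
    {"gripper": 0,"tx": 0,"ty": 0,"tz": 0,"ax": 0,"ay": 0,"az": 0},
    {"gripper": 0,"tx": 0,"ty": 0,"tz": 0,"ax": 0,"ay": 0,"az": 0},
    {"gripper": 0,"tx": 0,"ty": 0,"tz": 0,"ax": 0,"ay": 0,"az": 0},
    {"gripper": 0,"tx": 0,"ty": 0,"tz": 0,"ax": 0,"ay": 0,"az": 0},
    {"gripper": 0,"tx": 0,"ty": 0,"tz": 0,"ax": 0,"ay": 0,"az": 0},
    {"gripper": 0,"tx": 0,"ty": 0,"tz": 0,"ax": 0,"ay": 0,"az": 0}
  ],
  "newtons": 55
}}

```text
t: 11.63
eef_pos: [0.4663, -0.0509, 0.2018]
ee_rot: [-1.001, 1.569, 2.367]
force: [-0.8, -0.0, 0.9]
width: 0.0398
```

Emit:
{"name": "play_rows", "arguments": {
  "steps": [
    {"gripper": 0,"tx": 0,"ty": 0,"tz": 0,"ax": 0,"ay": 0,"az": 0},
    {"gripper": 0,"tx": 0,"ty": 0,"tz": 0,"ax": 0,"ay": 0,"az": 0},
    {"gripper": 0,"tx": 0,"ty": 0,"tz": 0,"ax": 0,"ay": 0,"az": 0},
    {"gripper": 0,"tx": 0,"ty": 0,"tz": 0,"ax": 0,"ay": 0,"az": 0},
    {"gripper": 0,"tx": 0,"ty": 0,"tz": 0,"ax": 0,"ay": 0,"az": 0},
    {"gripper": 0,"tx": 0,"ty": 0,"tz": 0,"ax": 0,"ay": 0,"az": 0}
  ]
}}

```text
t: 12.13
eef_pos: [0.4662, -0.0509, 0.2017]
ee_rot: [-0.872, 1.569, 2.496]
force: [-0.9, -0.8, -0.2]
width: 0.0236
```

Emit:
{"name": "play_rows", "arguments": {
  "steps": [
    {"gripper": 0,"tx": -0.3,"ty": 0,"tz": 0,"ax": 0,"ay": 0,"az": 0},
    {"gripper": 0,"tx": -0.5,"ty": 0,"tz": 0,"ax": 0,"ay": 0,"az": 0},
    {"gripper": 0,"tx": -0.7,"ty": 0,"tz": 0,"ax": 0,"ay": 0,"az": 0},
    {"gripper": 0,"tx": -0.8,"ty": 0,"tz": 0,"ax": 0,"ay": 0,"az": 0},
    {"gripper": 0,"tx": -0.8,"ty": 0,"tz": 0,"ax": 0,"ay": 0,"az": 0},
    {"gripper": 0,"tx": -0.7,"ty": 0,"tz": 0,"ax": 0,"ay": 0,"az": 0},
    {"gripper": 0,"tx": 0,"ty": 0,"tz": 0,"ax": 0,"ay": 0,"az": 0}
  ]
}}

```text
t: 12.72
eef_pos: [0.4674, -0.0508, 0.3004]
ee_rot: [-2.902, 1.566, 0.467]
force: [-0.1, 0.7, -2.8]
width: 0.0236
```

```bash
python3 - <<'E'
from h import *
s=telemetry.get_state();print(s['t'],s['force'],s['moment'],s['width'],s['eef_pos'])
im2,_=grab('side','s6'); im,_=grab('wrist','w6')
cv2.imwrite('pics/s6z.png',cv2.resize(im2[150:350,150:400,::-1],None,fx=3,fy=3,interpolation=cv2.INTER_CUBIC))
T=tool(); print(np.degrees(np.arctan2(T[1,2],T[0,2])))
need(pose(-126.4,(.708,.1795),.287))
E
```

```text
12.7167 [-0.08872871  0.65443899 -2.75137227] [-0.08857041 -0.23886937  0.03528419] 0.023583259672790857 [ 0.46735301 -0.05079746  0.30042817]
-167.04912989568112
shift units [  0.43  -6.81 -11.49] then rot units [-6.77 -0.01  0.02]
```

View pics/s6z.png

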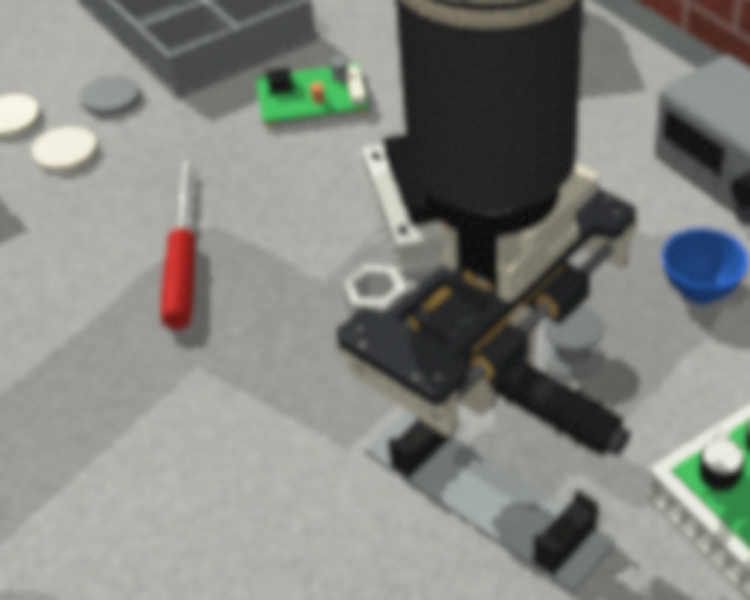

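View pics/w6.png

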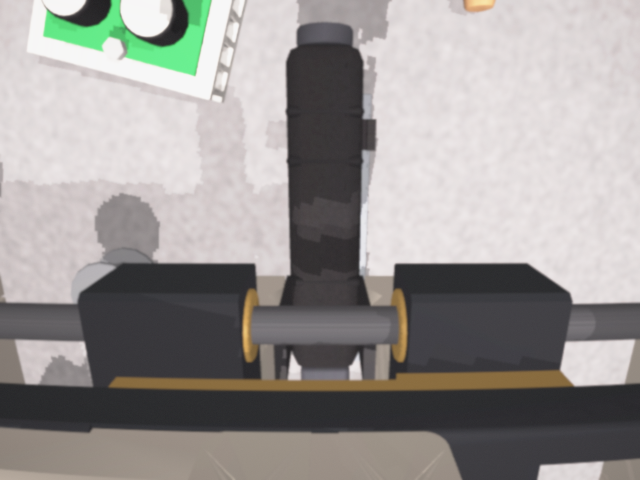

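The side view shows the wrench lifted level off the rest and held square in the jaws. I'm carrying it over the bolt.

Emit:
{"name": "play_rows", "arguments": {
  "steps": [
    {"gripper": 0,"tx": 0,"ty": -0.3,"tz": -0.5,"ax": 0,"ay": 0,"az": 0},
    {"gripper": 0,"tx": 0,"ty": -0.54,"tz": -0.92,"ax": 0,"ay": 0,"az": 0},
    {"gripper": 0,"tx": 0,"ty": -0.54,"tz": -0.92,"ax": 0,"ay": 0,"az": 0},
    {"gripper": 0,"tx": 0,"ty": -0.54,"tz": -0.92,"ax": 0,"ay": 0,"az": 0},
    {"gripper": 0,"tx": 0,"ty": -0.54,"tz": -0.92,"ax": 0,"ay": 0,"az": 0},
    {"gripper": 0,"tx": 0,"ty": -0.54,"tz": -0.92,"ax": 0,"ay": 0,"az": 0},
    {"gripper": 0,"tx": 0,"ty": -0.54,"tz": -0.92,"ax": 0,"ay": 0,"az": 0},
    {"gripper": 0,"tx": 0,"ty": -0.54,"tz": -0.92,"ax": 0,"ay": 0,"az": 0},
    {"gripper": 0,"tx": 0,"ty": -0.54,"tz": -0.92,"ax": 0,"ay": 0,"az": 0},
    {"gripper": 0,"tx": 0,"ty": -0.54,"tz": -0.92,"ax": 0,"ay": 0,"az": 0},
    {"gripper": 0,"tx": 0,"ty": -0.54,"tz": -0.92,"ax": 0,"ay": 0,"az": 0},
    {"gripper": 0,"tx": 0,"ty": -0.54,"tz": -0.92,"ax": 0,"ay": 0,"az": 0},
    {"gripper": 0,"tx": 0,"ty": -0.54,"tz": -0.87,"ax": 0,"ay": 0,"az": 0},
    {"gripper": 0,"tx": 0,"ty": 0,"tz": 0,"ax": 0,"ay": 0,"az": 0}
  ]
}}

```text
t: 13.98
eef_pos: [0.7106, 0.182, 0.2933]
ee_rot: [-0.263, 1.568, 3.107]
force: [-0.8, -0.7, -3.8]
width: 0.0235
```

Emit:
{"name": "play_rows", "arguments": {
  "steps": [
    {"gripper": 0,"tx": 0,"ty": 0,"tz": 0,"ax": -0.7,"ay": 0,"az": 0},
    {"gripper": 0,"tx": 0,"ty": 0,"tz": 0,"ax": -0.9,"ay": 0,"az": 0},
    {"gripper": 0,"tx": 0,"ty": 0,"tz": 0,"ax": -0.9,"ay": 0,"az": 0},
    {"gripper": 0,"tx": 0,"ty": 0,"tz": 0,"ax": -0.9,"ay": 0,"az": 0},
    {"gripper": 0,"tx": 0,"ty": 0,"tz": 0,"ax": -0.9,"ay": 0,"az": 0},
    {"gripper": 0,"tx": 0,"ty": 0,"tz": 0,"ax": -0.9,"ay": 0,"az": 0},
    {"gripper": 0,"tx": 0,"ty": 0,"tz": 0,"ax": -0.9,"ay": 0,"az": 0},
    {"gripper": 0,"tx": 0,"ty": 0,"tz": 0,"ax": -0.7,"ay": 0,"az": 0},
    {"gripper": 0,"tx": 0,"ty": 0,"tz": 0,"ax": 0,"ay": 0,"az": 0}
  ]
}}

```text
t: 14.73
eef_pos: [0.708, 0.1789, 0.2944]
ee_rot: [-0.949, 1.567, 3.135]
force: [0.2, -0.7, -2.4]
width: 0.0235
```

```bash
python3 - <<'E'
from h import *
np.set_printoptions(precision=4,suppress=True)
s=telemetry.get_state();print(s['t'],s['q'],s['force'],s['width'],s['eef_pos'])
for c in ('side','top'):
    im,_=grab(c,c+'7')
    for q,z in (('wrench',.129),('pivot',.14),('handle_end',.14),('bolt',.063)):
        for r in finder.pinpoint(q,c)[:1]:
            l=r['location']; print(c,q,round(r['confidence'],2),np.round(l,1),onz(c,(l[1],l[0]),z))
    b=(130,230,310,340)if c=='side' else (170,160,290,260)
    b=(240,140,400,260)if c=='side' else (170,160,290,260)
    l,t,r,bb=b
    cv2.imwrite(f'pics/{c}7z.png',cv2.resize(im[t:bb,l:r,::-1],None,fx=5,fy=5,interpolation=cv2.INTER_CUBIC))
need(pose(-126.4,(.708,.1795),.287))
E
```

```text
14.7333 [ 0.5126  0.5229  0.0155 -0.0023 -1.0669  0.4301] [ 0.2276 -0.7036 -2.4054] 0.023471619523649387 [0.708  0.1789 0.2944]
side wrench 0.82 [177.6 287.4] [0.6143 0.2411 0.129 ]
side pivot 0.65 [270.  339.9] [ 0.51   -0.0754  0.14  ]
side handle_end 0.8 [172.9 360. ] [0.7556 0.1334 0.14  ]
side bolt 0.71 [196.3 296.6] [0.6356 0.2361 0.063 ]
top wrench 0.59 [208.1 217.3] [0.6203 0.2393 0.129 ]
top pivot 0.71 [182.8 231.8] [0.6673 0.2127 0.14  ]
top handle_end 0.72 [136.1 270.2] [0.76   0.1445 0.14  ]
top bolt 0.74 [209.6 224.3] [0.6286 0.2368 0.063 ]
shift units [ 0.39 -0.03 -0.02] then rot units [ 0.02 -0.    0.02]
```

View pics/side7z.png

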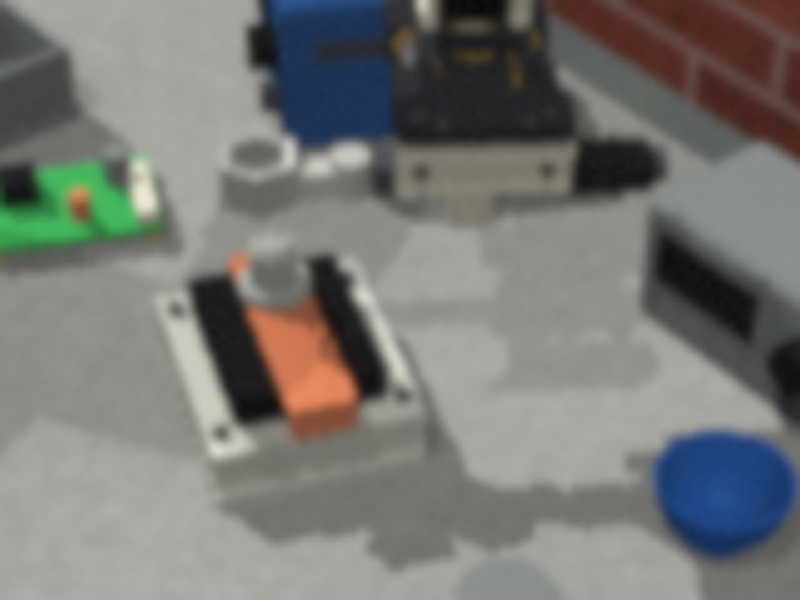

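View pics/top7z.png

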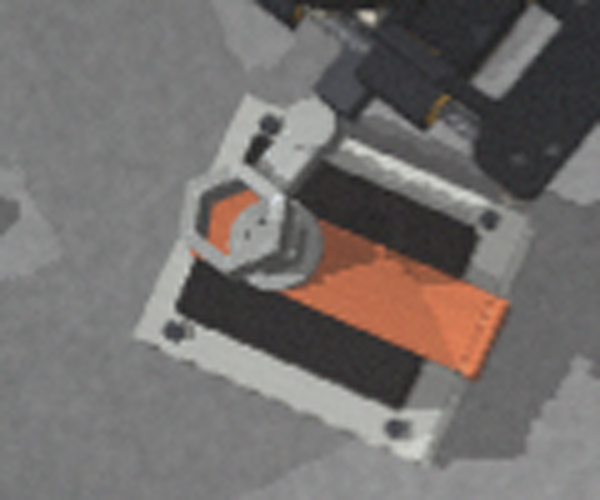

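```bash
python3 - <<'E'
from ov import *
im=cv2.imread('pics/top7.png')[:,:,::-1]; ims=cv2.imread('pics/side7.png')[:,:,::-1]
b=(.6264,.2397); zt=.1227
S=lambda h:[(hexpts(h,143.6,.037,zt+.024),(0,255,0)),(hexpts(h,143.6,.0256,zt+.024),(0,0,255)),(circ(b,.019,.07),(255,255,0)),(circ(b,.0085,.093),(255,0,255))]
T=tool(); print(T[:3,1])
h=T[:2,3]-.1014*T[:2,1]; print(h)
draw(im,'top',S(h),None,(195,180,245,225),16,'top7a'); draw(ims,'side',S(h),None,(275,155,325,205),12,'side7a')
draw(im,'top',[],None,(195,180,245,225),16,'top7b'); draw(ims,'side',[],None,(275,155,325,205),12,'side7b')
for n in('top7','side7'):
    a=cv2.imread(f'pics/{n}a.png');c=cv2.imread(f'pics/{n}b.png'); o=np.hstack([c,a]); cv2.imwrite(f'pics/{n}c.png',cv2.resize(o,(800,int(o.shape[0]*800/o.shape[1]))))
E
```

```text
[ 0.80633442 -0.59145753 -0.00167242]
[0.62652064 0.238645  ]
```

View pics/top7a.png

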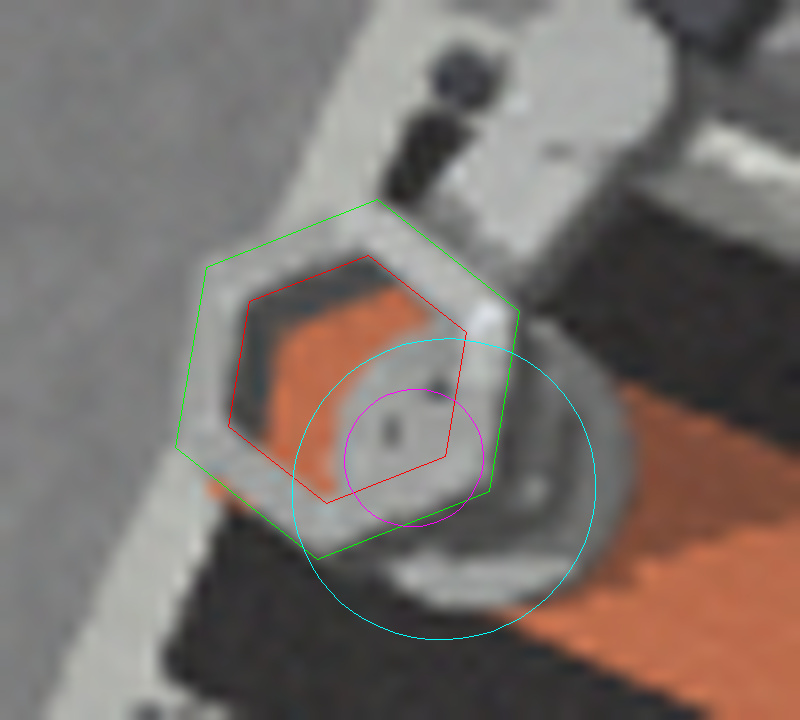

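View pics/side7a.png

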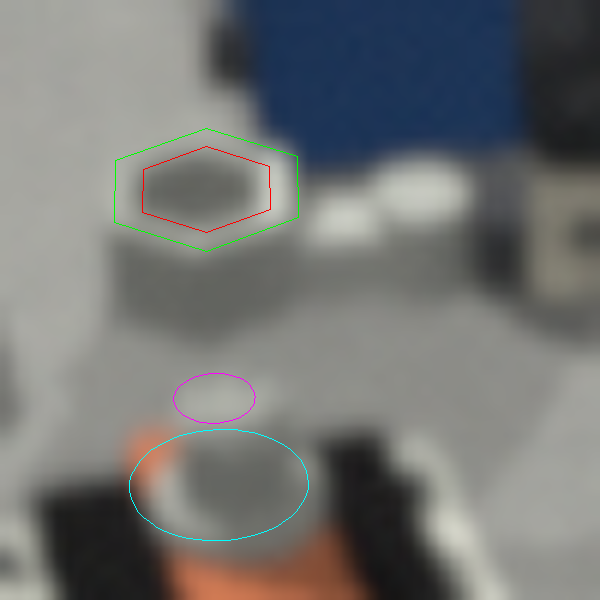

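The overlays fit the ring, but both fixed cameras put the bolt a few mm off my wrist-camera estimate. I'll refine it with the unobstructed first pictures.

```bash
python3 - <<'E'
from ov import *
t=cv2.imread('pics/top1.png')[:,:,::-1]; s=cv2.imread('pics/side1.png')[:,:,::-1]
def S(b): return [(circ(b,.019,.07),(255,255,0)),(circ(b,.0085,.093),(255,0,255)),(hexpts(b,23.6,.024,.089),(0,0,255))]
b=(.6304,.2353)
draw(t,'top',S(b),None,(205,185,245,230),14,'ta'); draw(t,'top',[],None,(205,185,245,230),14,'tb')
draw(s,'side',S(b),None,(275,175,315,220),14,'sa'); draw(s,'side',[],None,(275,175,315,220),14,'sb')
R=lambda n:cv2.resize(cv2.imread(f'pics/{n}.png'),(400,450))
o=np.hstack([R('tb'),R('ta')]); cv2.imwrite('pics/tc.png',o)
o=np.hstack([R('sb'),R('sa')]); cv2.imwrite('pics/sc.png',o)
E
```

```text
(no output)
```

View pics/tc.png

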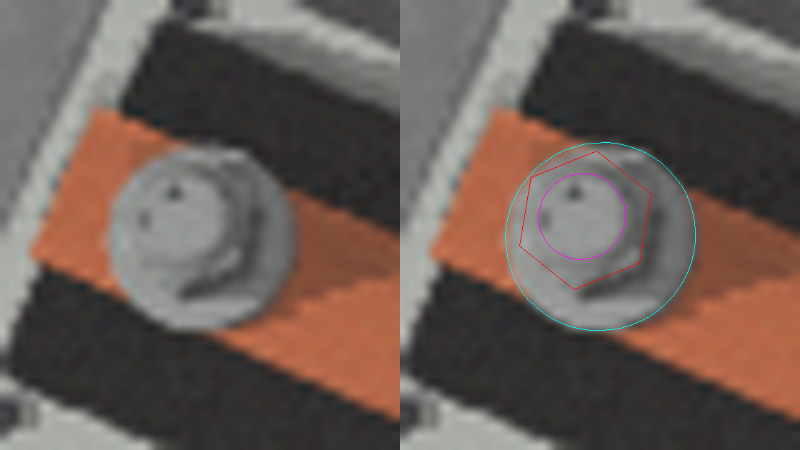

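View pics/sc.png

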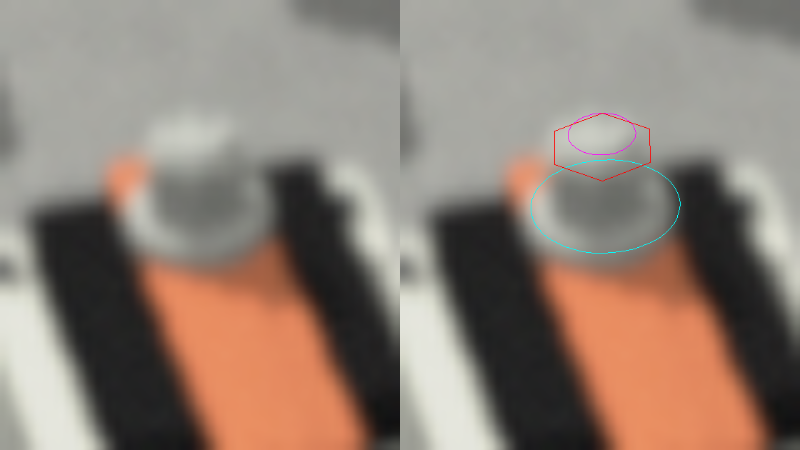

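View pics/side7b.png

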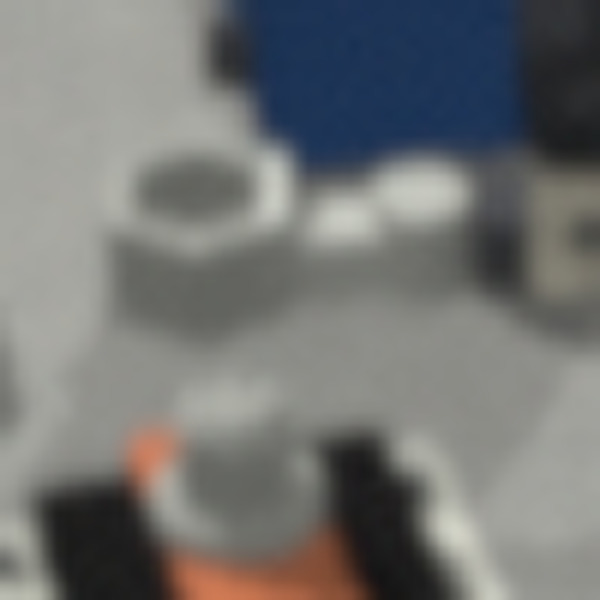

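View pics/top7b.png

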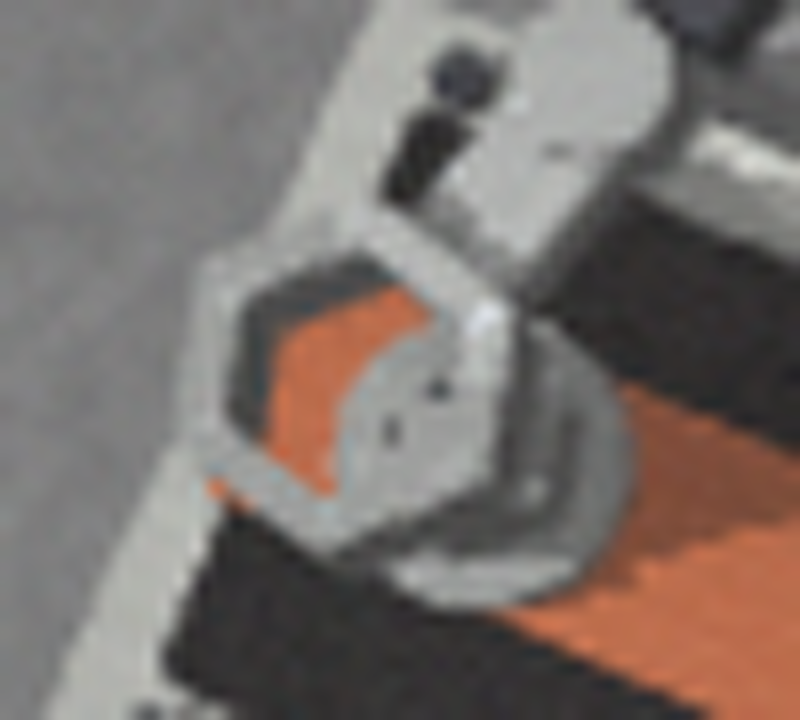

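In both fixed cameras the bolt sits about (+2.7, -3.3) mm from the ring's centre (top +2.4/-3.9, side +3.0/-2.5). I'll correct by that and come down to just above the bolt.

Emit:
{"name": "play_rows", "arguments": {
  "steps": [
    {"gripper": 0,"tx": 0,"ty": 0.16,"tz": 0.04,"ax": 0,"ay": 0,"az": 0},
    {"gripper": 0,"tx": 0.35,"ty": 0,"tz": 0,"ax": 0,"ay": 0,"az": 0},
    {"gripper": 0,"tx": 0.35,"ty": 0,"tz": 0,"ax": 0,"ay": 0,"az": 0},
    {"gripper": 0,"tx": 0.3,"ty": 0,"tz": 0,"ax": 0,"ay": 0,"az": 0},
    {"gripper": 0,"tx": 0,"ty": 0,"tz": 0,"ax": 0,"ay": 0,"az": 0},
    {"gripper": 0,"tx": 0,"ty": 0,"tz": 0,"ax": 0,"ay": 0,"az": 0}
  ]
}}

```text
t: 15.73
eef_pos: [0.7106, 0.1754, 0.2704]
ee_rot: [-0.992, 1.568, 3.088]
force: [-0.4, -0.8, -1.9]
width: 0.0235
```

```bash
python3 - <<'E'
from ov import *
s=telemetry.get_state();T=tool();print(s['t'],s['force'],T[:3,3],np.degrees(np.arctan2(T[1,2],T[0,2])))
im,_=grab('top','t8'); ims,_=grab('side','s8')
zt=T[2,3]-.1717; h=T[:2,3]-.1014*T[:2,1]+[.0003,.0002]; print(h,zt)
b=(.6295,.2355)
S=[(hexpts(h,143.6,.037,zt+.024),(0,255,0)),(hexpts(h,143.6,.0256,zt+.024),(0,0,255)),(circ(b,.019,.07),(255,255,0)),(circ(b,.0085,.093),(255,0,255))]
draw(im,'top',S,None,(205,185,245,230),14,'ta'); draw(im,'top',[],None,(205,185,245,230),14,'tb')
draw(ims,'side',S,None,(275,165,315,210),14,'sa'); draw(ims,'side',[],None,(275,165,315,210),14,'sb')
R=lambda n:cv2.resize(cv2.imread(f'pics/{n}.png'),(400,450))
cv2.imwrite('pics/tc8.png',np.hstack([R('tb'),R('ta')])); cv2.imwrite('pics/sc8.png',np.hstack([R('sb'),R('sa')]))
E
```

```text
15.7333 [-0.41342261 -0.75819966 -1.89485887] [0.71060757 0.17541481 0.27037526] -126.23470875530133
[0.62911867 0.23555196] 0.09867525930565732
```

View pics/tc8.png

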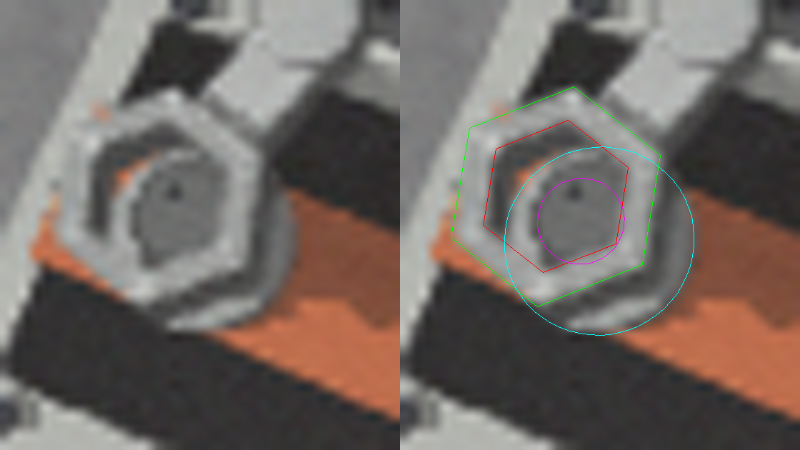

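View pics/sc8.png

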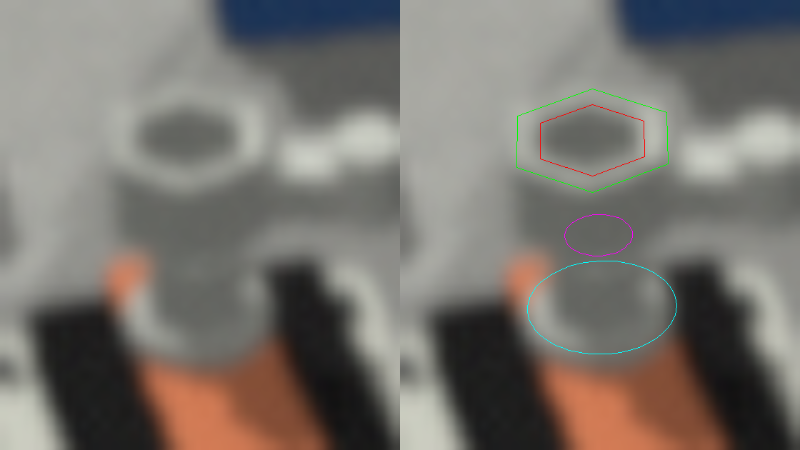

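The ring and bolt now agree within about 1 mm in both views. I'll lower slowly, watching the force.

Emit:
{"name": "play_rows", "arguments": {
  "steps": [
    {"gripper": 0,"tx": 0.1,"ty": 0.02,"tz": 0,"ax": 0,"ay": 0,"az": 0},
    {"gripper": 0,"tx": 0.1,"ty": 0,"tz": 0,"ax": 0,"ay": 0,"az": 0},
    {"gripper": 0,"tx": 0.1,"ty": 0,"tz": 0,"ax": 0,"ay": 0,"az": 0},
    {"gripper": 0,"tx": 0.1,"ty": 0,"tz": 0,"ax": 0,"ay": 0,"az": 0},
    {"gripper": 0,"tx": 0,"ty": 0,"tz": 0,"ax": 0,"ay": 0,"az": 0}
  ]
}}

```text
t: 16.25
eef_pos: [0.711, 0.1752, 0.261]
ee_rot: [-1.332, 1.568, 2.748]
force: [-1.2, -0.4, -3.0]
width: 0.0234
```

Emit:
{"name": "play_rows", "arguments": {
  "steps": [
    {"gripper": 0,"tx": 0.08,"ty": 0,"tz": 0,"ax": 0,"ay": 0,"az": 0},
    {"gripper": 0,"tx": 0.08,"ty": 0,"tz": 0,"ax": 0,"ay": 0,"az": 0},
    {"gripper": 0,"tx": 0.08,"ty": 0,"tz": 0,"ax": 0,"ay": 0,"az": 0},
    {"gripper": 0,"tx": 0,"ty": 0,"tz": 0,"ax": 0,"ay": 0,"az": 0}
  ]
}}

```text
t: 16.58
eef_pos: [0.7111, 0.1752, 0.2551]
ee_rot: [-1.376, 1.569, 2.704]
force: [0.2, 0.3, -3.3]
width: 0.0236
```

Emit:
{"name": "play_rows", "arguments": {
  "steps": [
    {"gripper": 0,"tx": 0.08,"ty": 0,"tz": 0,"ax": 0,"ay": 0,"az": 0},
    {"gripper": 0,"tx": 0.08,"ty": 0,"tz": 0,"ax": 0,"ay": 0,"az": 0},
    {"gripper": 0,"tx": 0.08,"ty": 0,"tz": 0,"ax": 0,"ay": 0,"az": 0},
    {"gripper": 0,"tx": 0.08,"ty": 0,"tz": 0,"ax": 0,"ay": 0,"az": 0},
    {"gripper": 0,"tx": 0,"ty": 0,"tz": 0,"ax": 0,"ay": 0,"az": 0}
  ]
}}

```text
t: 17.0
eef_pos: [0.7111, 0.1752, 0.2471]
ee_rot: [-1.385, 1.569, 2.695]
force: [-0.3, 0.3, -3.0]
width: 0.0234
```

Emit:
{"name": "play_rows", "arguments": {
  "steps": [
    {"gripper": 0,"tx": 0.06,"ty": 0,"tz": 0,"ax": 0,"ay": 0,"az": 0},
    {"gripper": 0,"tx": 0.06,"ty": 0,"tz": 0,"ax": 0,"ay": 0,"az": 0},
    {"gripper": 0,"tx": 0.04,"ty": 0,"tz": 0,"ax": 0,"ay": 0,"az": 0},
    {"gripper": 0,"tx": 0,"ty": 0,"tz": 0,"ax": 0,"ay": 0,"az": 0}
  ]
}}

```text
t: 17.33
eef_pos: [0.7112, 0.1752, 0.2434]
ee_rot: [-1.528, 1.569, 2.552]
force: [0.4, 1.1, -3.8]
width: 0.0238
```

```bash
python3 - <<'E'
from ov import *
s=telemetry.get_state();T=tool();print(s['t'],s['force'],T[:3,3])
im,_=grab('top','t9'); ims,_=grab('side','s9')
zt=.070; h=T[:2,3]-.1014*T[:2,1]+[.0003,.0002]; print(h,zt)
b=(.6295,.2355)
S=[(hexpts(h,143.6,.037,zt+.024),(0,255,0)),(hexpts(h,143.6,.0256,zt+.024),(0,0,255)),(circ(b,.019,.07),(255,255,0)),(circ(b,.0085,.093),(255,0,255))]
draw(im,'top',S,None,(205,185,245,230),14,'ta'); draw(im,'top',[],None,(205,185,245,230),14,'tb')
draw(ims,'side',S,None,(275,165,315,210),14,'sa'); draw(ims,'side',[],None,(275,165,315,210),14,'sb')
R=lambda n:cv2.resize(cv2.imread(f'pics/{n}.png'),(400,300))
cv2.imwrite('pics/c9.png',np.vstack([np.hstack([R('tb'),R('ta')]), np.hstack([R('sb'),R('sa')])]))
E
```

```text
17.3333 [ 0.36661743  1.11919691 -3.77512384] [0.71117263 0.17521739 0.24343693]
[0.62968438 0.23535574] 0.07
```

View pics/c9.png

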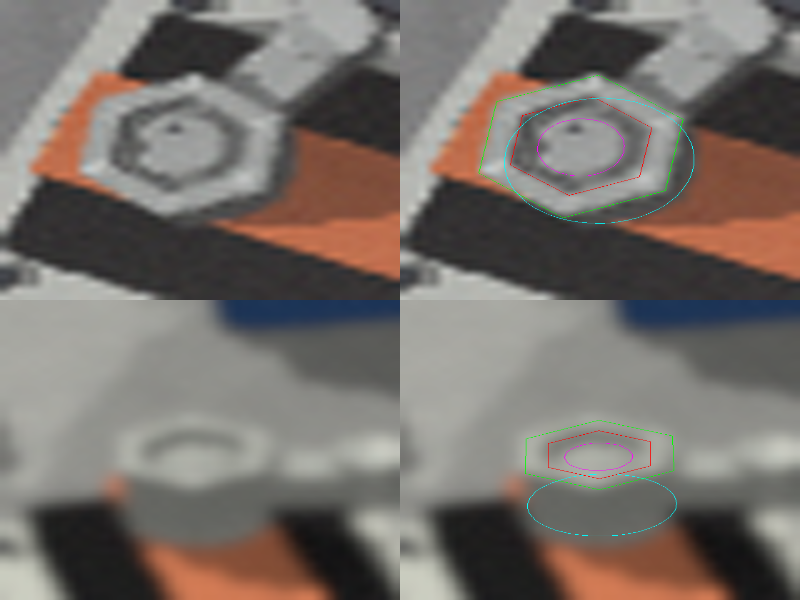

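The views show the ring sitting on the flange with the hexagon inside it, at low force. I'll release the handle, let it settle, and slide out towards the end for pushing.

Emit:
{"name": "play_rows", "arguments": {
  "steps": [
    {"gripper": 0,"tx": 0.03,"ty": 0,"tz": 0,"ax": 0,"ay": 0,"az": 0},
    {"gripper": 0,"tx": 0,"ty": 0,"tz": 0,"ax": 0,"ay": 0,"az": 0},
    {"gripper": 0.5,"tx": 0,"ty": 0,"tz": 0,"ax": 0,"ay": 0,"az": 0},
    {"gripper": 0.5,"tx": 0,"ty": 0,"tz": 0,"ax": 0,"ay": 0,"az": 0},
    {"gripper": 0.5,"tx": 0,"ty": 0,"tz": 0,"ax": 0,"ay": 0,"az": 0},
    {"gripper": 0.5,"tx": 0,"ty": 0,"tz": 0,"ax": 0,"ay": 0,"az": 0},
    {"gripper": 0.5,"tx": 0,"ty": 0,"tz": 0,"ax": 0,"ay": 0,"az": 0},
    {"gripper": 0.5,"tx": 0,"ty": 0,"tz": 0,"ax": 0,"ay": 0,"az": 0}
  ]
}}

```text
t: 18.1
eef_pos: [0.7113, 0.1753, 0.2432]
ee_rot: [-1.905, 1.569, 2.176]
force: [0.2, -0.1, 0.6]
width: 0.0439
```

```bash
python3 - <<'E'
from ov import *
s=telemetry.get_state();T=tool();print(s['t'],s['force'],T[:3,3],s['width'])
im,_=grab('wrist','w10'); ims,_=grab('side','s10')
cv2.imwrite('pics/s10z.png',cv2.resize(ims[120:240,240:400,::-1],None,fx=5,fy=5,interpolation=cv2.INTER_CUBIC))
E
```

```text
18.1 [ 0.21362408 -0.12463436  0.64194597] [0.71131686 0.17528356 0.24318913] 0.04390976425429244
```

View pics/w10.png

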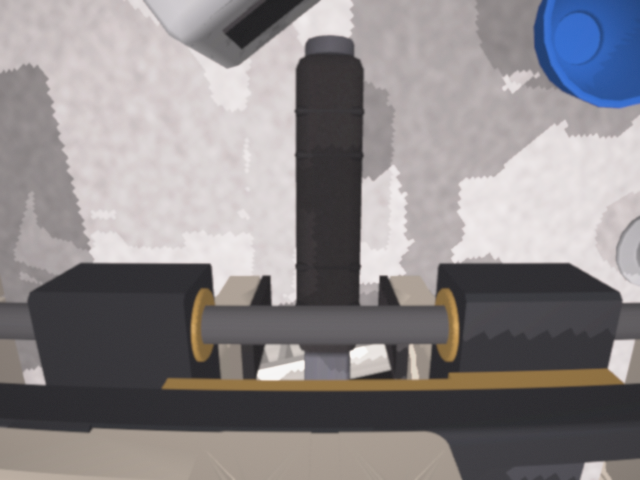

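View pics/s10z.png

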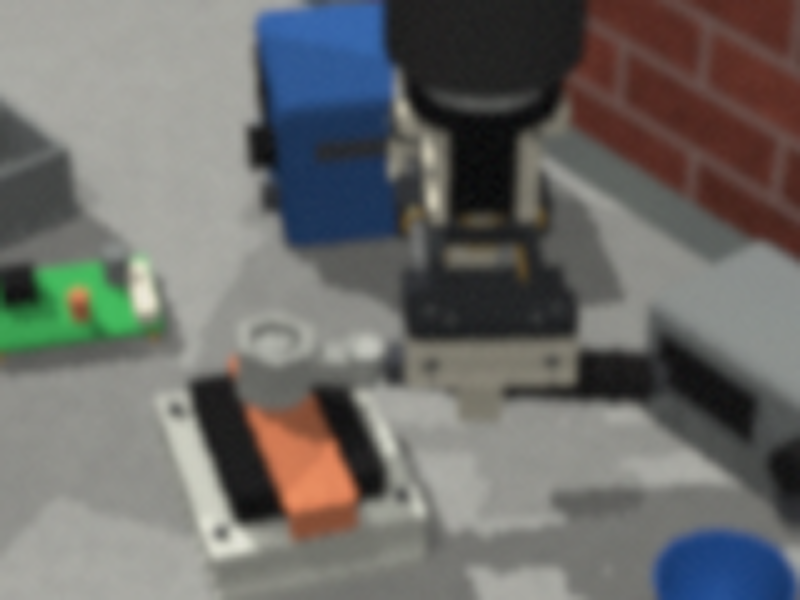

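```bash
python3 - <<'E'
from ov import *
for z in (0.,.08):
    for uv in ((268,128),(335,133),(346,125),(270,80)): print(z,uv,np.round(onz('top',uv,z)[:2],3))
for uv in ((371,187),(370,200),(410,232),(432,205),(330,263)): print(uv,np.round(onz('side',uv,0)[:2],3),np.round(onz('side',uv,.07)[:2],3))
E
```

```text
0.0 (268, 128) [0.821 0.162]
0.0 (335, 133) [0.814 0.017]
0.0 (346, 125) [ 0.833 -0.007]
0.0 (270, 80) [0.931 0.163]
0.08 (268, 128) [0.795 0.155]
0.08 (335, 133) [0.789 0.019]
0.08 (346, 125) [ 0.807 -0.002]
0.08 (270, 80) [0.898 0.155]
(371, 187) [0.873 0.201] [0.805 0.138]
(370, 200) [0.83 0.16] [0.766 0.101]
(410, 232) [0.821 0.001] [ 0.758 -0.043]
(432, 205) [0.949 0.037] [ 0.874 -0.011]
(330, 263) [0.591 0.048] [ 0.549 -0.001]
```

Emit:
{"name": "play_rows", "arguments": {
  "steps": [
    {"gripper": 0.5,"tx": 0.06,"ty": 0.4,"tz": 0,"ax": 0,"ay": 0,"az": 0},
    {"gripper": 0.5,"tx": 0.06,"ty": 0.4,"tz": 0,"ax": 0,"ay": 0,"az": 0},
    {"gripper": 0.5,"tx": 0.06,"ty": 0.4,"tz": 0,"ax": 0,"ay": 0,"az": 0},
    {"gripper": 0.5,"tx": 0.06,"ty": 0.3,"tz": 0,"ax": 0,"ay": 0,"az": 0},
    {"gripper": 0.5,"tx": 0,"ty": 0,"tz": 0.1,"ax": 0.2,"ay": 0,"az": 0},
    {"gripper": 0.5,"tx": 0,"ty": 0,"tz": 0.12,"ax": 0.2,"ay": 0,"az": 0},
    {"gripper": 0.5,"tx": 0,"ty": 0,"tz": 0.12,"ax": 0.2,"ay": 0,"az": 0},
    {"gripper": 0.5,"tx": 0,"ty": 0,"tz": 0.12,"ax": 0.2,"ay": 0,"az": 0},
    {"gripper": 0.5,"tx": 0,"ty": 0,"tz": 0.12,"ax": 0.2,"ay": 0,"az": 0}
  ]
}}

```text
t: 18.95
eef_pos: [0.732, 0.1418, 0.2372]
ee_rot: [-1.774, 1.569, 2.2]
force: [0.1, 0.2, -0.3]
width: 0.0438
```

```bash
cat > st.py <<'E'
from ov import *
import sys
s=telemetry.get_state();T=tool()
jaw=np.degrees(np.arctan2(T[1,2],T[0,2]))
b=np.array([.6297,.2354]); d=T[:2,3]-b
# finger (-z side) inner face contact -> handle centre line
g=T[:2,3]-T[:2,2]*(s['width']/2-.012); e=g-b
print('t',s['t'],'w',round(s['width'],4),'z',round(T[2,3],4),'jaw',round(jaw,2),'r',round(np.hypot(*d),4),'az',round(np.degrees(np.arctan2(d[1],d[0])),2),'handle az if touching',round(np.degrees(np.arctan2(e[1],e[0])),2))
print('F tool',np.round(T[:3,:3].T@s['force'],2),'M',np.round(s['moment'],2),'q',np.round(s['q'],2))
E
python3 st.py; python3 -c "
from h import *
grab('wrist','w11')"
```

```text
t 18.95 w 0.0438 z 0.2372 jaw -132.34 r 0.1387 az -42.46 handle az if touching -38.38
F tool [ 0.3  -0.05 -0.18] M [ 0.1  -0.1  -0.01] q [ 0.45  0.59 -0.   -0.   -0.98  0.38]
```

View pics/w11.png

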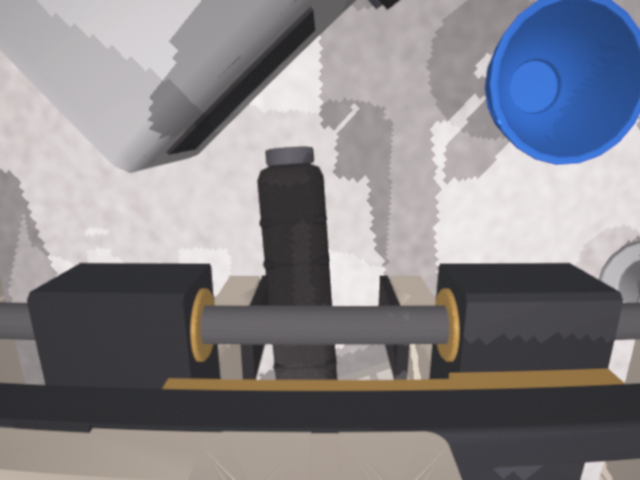

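The left finger is about to touch the handle. I'll continue along the arc.

Emit:
{"name": "play_rows", "arguments": {
  "steps": [
    {"gripper": 0.5,"tx": 0,"ty": 0,"tz": 0.12,"ax": 0.2,"ay": 0,"az": 0},
    {"gripper": 0.5,"tx": 0,"ty": 0,"tz": 0.12,"ax": 0.2,"ay": 0,"az": 0},
    {"gripper": 0.5,"tx": 0,"ty": 0,"tz": 0.12,"ax": 0.2,"ay": 0,"az": 0},
    {"gripper": 0.5,"tx": 0,"ty": 0,"tz": 0.12,"ax": 0.2,"ay": 0,"az": 0},
    {"gripper": 0.5,"tx": 0,"ty": 0,"tz": 0.12,"ax": 0.2,"ay": 0,"az": 0},
    {"gripper": 0.5,"tx": 0,"ty": 0,"tz": 0.12,"ax": 0.2,"ay": 0,"az": 0}
  ]
}}

```text
t: 19.5
eef_pos: [0.7196, 0.1292, 0.2372]
ee_rot: [-1.957, 1.569, 1.891]
force: [0.1, 2.3, 0.3]
width: 0.044
```

```bash
python3 st.py
```

```text
t 19.5 w 0.044 z 0.2372 jaw -139.54 r 0.1391 az -49.76 handle az if touching -45.65
F tool [-0.32 -1.63 -1.58] M [ 0.88 -0.19  0.04] q [ 0.44  0.57 -0.04 -0.   -0.96  0.26]
```

Emit:
{"name": "play_rows", "arguments": {
  "steps": [
    {"gripper": 0.5,"tx": 0,"ty": 0,"tz": 0.12,"ax": 0.2,"ay": 0,"az": 0},
    {"gripper": 0.5,"tx": 0,"ty": 0,"tz": 0.12,"ax": 0.2,"ay": 0,"az": 0},
    {"gripper": 0.5,"tx": 0,"ty": 0,"tz": 0.12,"ax": 0.2,"ay": 0,"az": 0},
    {"gripper": 0.5,"tx": 0,"ty": 0,"tz": 0.12,"ax": 0.2,"ay": 0,"az": 0}
  ]
}}

```text
t: 19.83
eef_pos: [0.7101, 0.1214, 0.237]
ee_rot: [-1.502, 1.569, 2.261]
force: [0.9, 3.0, 0.4]
width: 0.0439
```

```bash
python3 st.py; python3 -c "
from h import *
im,_=grab('top','t12'); grab('wrist','w12')
cv2.imwrite('pics/t12z.png',cv2.resize(im[140:260,190:340,::-1],None,fx=5,fy=5,interpolation=cv2.INTER_CUBIC))"
```

```text
t 19.8333 w 0.0439 z 0.237 jaw -144.35 r 0.1395 az -54.79 handle az if touching -50.72
F tool [-0.43 -1.97 -2.47] M [ 0.89 -0.25  0.04] q [ 0.44  0.56 -0.07 -0.   -0.95  0.18]
```

View pics/t12z.png

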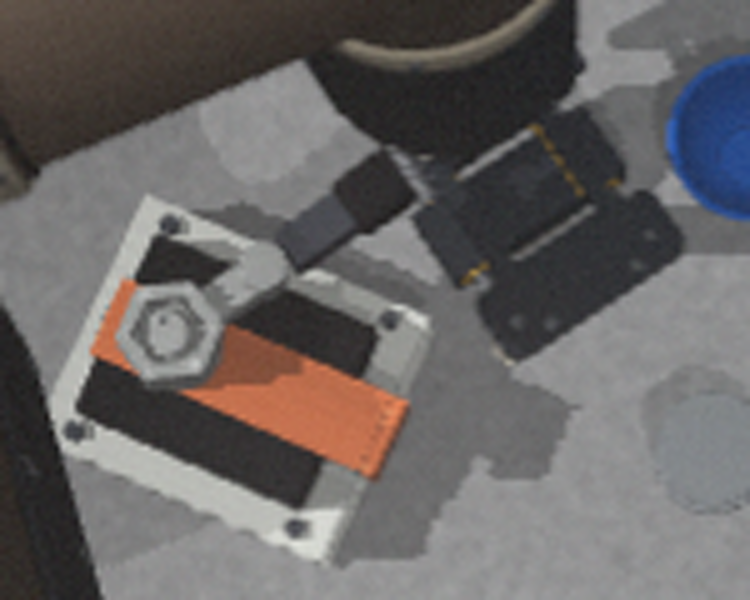

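View pics/w12.png

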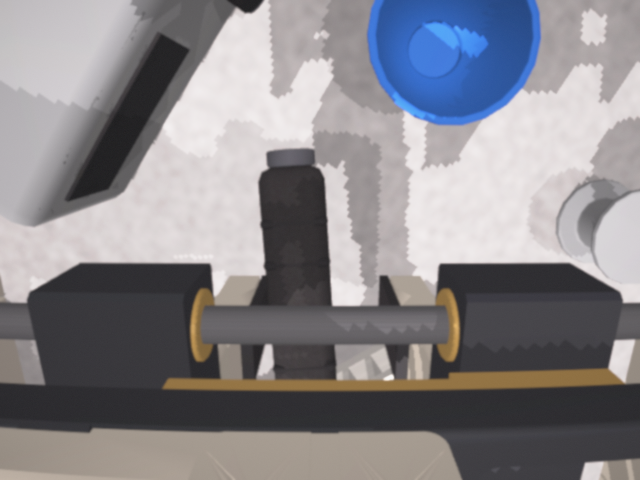

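The handle is touching and the bolt is turning (force about 2–3 N, matching 0.3 N m). I'm continuing in small bites.

Emit:
{"name": "play_rows", "arguments": {
  "steps": [
    {"gripper": 0.5,"tx": 0,"ty": 0,"tz": 0.12,"ax": 0.2,"ay": 0,"az": 0},
    {"gripper": 0.5,"tx": 0,"ty": 0,"tz": 0.12,"ax": 0.2,"ay": 0,"az": 0},
    {"gripper": 0.5,"tx": 0,"ty": 0,"tz": 0.12,"ax": 0.2,"ay": 0,"az": 0},
    {"gripper": 0.5,"tx": 0,"ty": 0,"tz": 0.12,"ax": 0.2,"ay": 0,"az": 0}
  ]
}}

```text
t: 20.27
eef_pos: [0.7001, 0.1148, 0.2369]
ee_rot: [-1.329, 1.569, 2.351]
force: [2.1, 2.3, 0.8]
width: 0.0434
```

```bash
python3 st.py
```

```text
t 20.2667 w 0.0434 z 0.2369 jaw -149.16 r 0.1397 az -59.72 handle az if touching -55.74
F tool [-0.79 -0.92 -3.01] M [ 0.95 -0.34  0.04] q [ 0.44  0.54 -0.09 -0.   -0.93  0.1 ]
```

Emit:
{"name": "play_rows", "arguments": {
  "steps": [
    {"gripper": 0.5,"tx": 0,"ty": -0.01,"tz": 0.12,"ax": 0.2,"ay": 0,"az": 0},
    {"gripper": 0.5,"tx": 0,"ty": 0,"tz": 0.12,"ax": 0.2,"ay": 0,"az": 0},
    {"gripper": 0.5,"tx": 0,"ty": 0,"tz": 0.12,"ax": 0.2,"ay": 0,"az": 0},
    {"gripper": 0.5,"tx": 0,"ty": 0,"tz": 0.12,"ax": 0.2,"ay": 0,"az": 0}
  ]
}}

```text
t: 20.6
eef_pos: [0.6895, 0.1091, 0.237]
ee_rot: [-1.298, 1.569, 2.299]
force: [0.3, 1.2, 0.0]
width: 0.0437
```

```bash
python3 st.py
```

```text
t 20.6 w 0.0437 z 0.237 jaw -153.95 r 0.1398 az -64.66 handle az if touching -60.62
F tool [-0.02 -0.99 -0.81] M [ 0.77 -0.48  0.05] q [ 0.43  0.53 -0.12 -0.   -0.92  0.02]
```

Emit:
{"name": "play_rows", "arguments": {
  "steps": [
    {"gripper": 0.5,"tx": 0,"ty": -0.01,"tz": 0.12,"ax": 0.2,"ay": 0,"az": 0},
    {"gripper": 0.5,"tx": 0,"ty": 0,"tz": 0.12,"ax": 0.2,"ay": 0,"az": 0},
    {"gripper": 0.5,"tx": 0,"ty": 0,"tz": 0.12,"ax": 0.2,"ay": 0,"az": 0},
    {"gripper": 0.5,"tx": 0,"ty": 0,"tz": 0.12,"ax": 0.2,"ay": 0,"az": 0}
  ]
}}

```text
t: 20.93
eef_pos: [0.6785, 0.1044, 0.237]
ee_rot: [-1.208, 1.569, 2.304]
force: [1.9, 0.9, 1.1]
width: 0.0438
```

```bash
python3 st.py
```

```text
t 20.9333 w 0.0438 z 0.237 jaw -158.75 r 0.1398 az -69.57 handle az if touching -65.51
F tool [-1.12 -0.14 -2.06] M [ 0.6  -0.64  0.01] q [ 0.44  0.51 -0.15 -0.   -0.91 -0.06]
```

Emit:
{"name": "play_rows", "arguments": {
  "steps": [
    {"gripper": 0.5,"tx": 0,"ty": -0.01,"tz": 0.12,"ax": 0.2,"ay": 0,"az": 0},
    {"gripper": 0.5,"tx": 0,"ty": 0,"tz": 0.12,"ax": 0.2,"ay": 0,"az": 0},
    {"gripper": 0.5,"tx": 0,"ty": 0,"tz": 0.12,"ax": 0.2,"ay": 0,"az": 0},
    {"gripper": 0.5,"tx": 0,"ty": 0,"tz": 0.12,"ax": 0.2,"ay": 0,"az": 0}
  ]
}}

```text
t: 21.27
eef_pos: [0.667, 0.1006, 0.237]
ee_rot: [-1.066, 1.569, 2.363]
force: [1.9, 0.2, 1.2]
width: 0.0434
```

```bash
python3 st.py
```

```text
t 21.2667 w 0.0434 z 0.237 jaw -163.55 r 0.1398 az -74.51 handle az if touching -70.54
F tool [-1.24  0.34 -1.84] M [ 0.34 -0.78 -0.  ] q [ 0.44  0.5  -0.18 -0.   -0.89 -0.15]
```

Emit:
{"name": "play_rows", "arguments": {
  "steps": [
    {"gripper": 0.5,"tx": 0,"ty": -0.01,"tz": 0.12,"ax": 0.2,"ay": 0,"az": 0},
    {"gripper": 0.5,"tx": 0,"ty": 0,"tz": 0.12,"ax": 0.2,"ay": 0,"az": 0},
    {"gripper": 0.5,"tx": 0,"ty": 0,"tz": 0.12,"ax": 0.2,"ay": 0,"az": 0},
    {"gripper": 0.5,"tx": 0,"ty": 0,"tz": 0.12,"ax": 0.2,"ay": 0,"az": 0}
  ]
}}

```text
t: 21.6
eef_pos: [0.6554, 0.0979, 0.237]
ee_rot: [-0.998, 1.569, 2.347]
force: [2.7, -0.4, 1.4]
width: 0.044
```

```bash
python3 st.py
```

```text
t 21.6 w 0.044 z 0.237 jaw -168.35 r 0.1399 az -79.44 handle az if touching -75.34
F tool [-1.4   0.94 -2.6 ] M [ 0.23 -0.83 -0.  ] q [ 0.44  0.48 -0.21 -0.   -0.88 -0.24]
```

Emit:
{"name": "play_rows", "arguments": {
  "steps": [
    {"gripper": 0.5,"tx": 0,"ty": -0.01,"tz": 0.12,"ax": 0.2,"ay": 0,"az": 0},
    {"gripper": 0.5,"tx": 0,"ty": 0,"tz": 0.12,"ax": 0.2,"ay": 0,"az": 0},
    {"gripper": 0.5,"tx": 0,"ty": 0,"tz": 0.12,"ax": 0.2,"ay": 0,"az": 0}
  ]
}}

```text
t: 21.85
eef_pos: [0.6464, 0.0965, 0.237]
ee_rot: [-0.892, 1.569, 2.39]
force: [1.7, 0.2, -0.0]
width: 0.0442
```

```bash
python3 st.py
```

```text
t 21.85 w 0.0442 z 0.237 jaw -171.95 r 0.1399 az -83.13 handle az if touching -79.0
F tool [ 0.05  0.05 -1.74] M [ 0.06 -0.89 -0.03] q [ 0.45  0.47 -0.23 -0.   -0.87 -0.3 ]
```

Emit:
{"name": "play_rows", "arguments": {
  "steps": [
    {"gripper": 0.5,"tx": 0,"ty": -0.01,"tz": 0.12,"ax": 0.2,"ay": 0,"az": 0},
    {"gripper": 0.5,"tx": 0,"ty": 0,"tz": 0.12,"ax": 0.2,"ay": 0,"az": 0},
    {"gripper": 0.5,"tx": 0,"ty": 0,"tz": 0.12,"ax": 0.2,"ay": 0,"az": 0}
  ]
}}

```text
t: 22.1
eef_pos: [0.6375, 0.0956, 0.237]
ee_rot: [-0.789, 1.569, 2.431]
force: [2.5, -0.0, 0.3]
width: 0.0439
```

```bash
python3 st.py; python3 -c "
from h import *
im,_=grab('top','t13')
cv2.imwrite('pics/t13z.png',cv2.resize(im[170:290,190:340,::-1],None,fx=5,fy=5,interpolation=cv2.INTER_CUBIC))"
```

```text
t 22.1 w 0.0439 z 0.237 jaw -175.55 r 0.14 az -86.82 handle az if touching -82.75
F tool [-0.3   0.22 -2.46] M [-0.1  -0.91 -0.04] q [ 0.45  0.45 -0.25 -0.   -0.86 -0.37]
```

View pics/t13z.png

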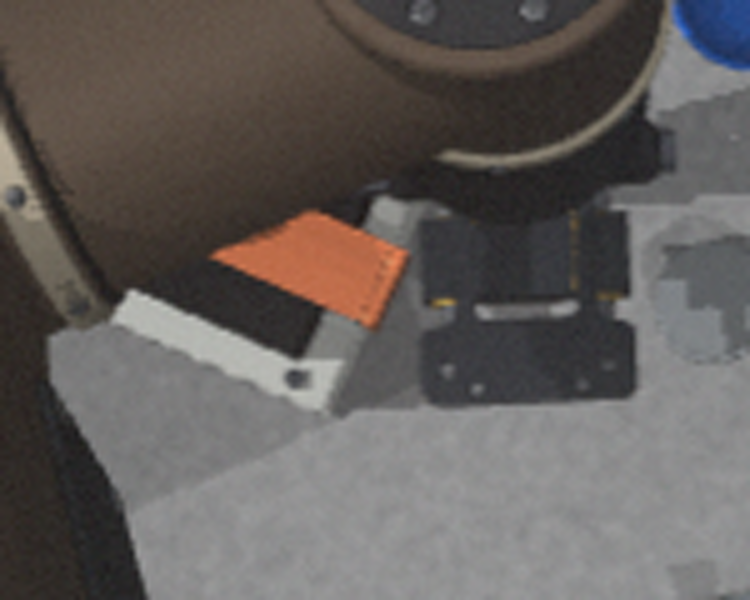

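The arm now hides the wrench from the top camera. Force is steady at about 2.5 N (moment 0.9 N m), so the bolt isn't tight yet.

Emit:
{"name": "play_rows", "arguments": {
  "steps": [
    {"gripper": 0.5,"tx": 0,"ty": -0.01,"tz": 0.12,"ax": 0.2,"ay": 0,"az": 0},
    {"gripper": 0.5,"tx": 0,"ty": 0,"tz": 0.12,"ax": 0.2,"ay": 0,"az": 0},
    {"gripper": 0.5,"tx": 0,"ty": 0,"tz": 0.12,"ax": 0.2,"ay": 0,"az": 0}
  ]
}}

```text
t: 22.4
eef_pos: [0.6285, 0.0954, 0.2369]
ee_rot: [-0.741, 1.569, 2.415]
force: [1.9, -0.3, 0.7]
width: 0.0439
```

```bash
python3 st.py
```

```text
t 22.4 w 0.0439 z 0.2369 jaw -179.15 r 0.14 az -90.5 handle az if touching -86.42
F tool [-0.69  0.32 -1.9 ] M [-0.18 -0.81 -0.03] q [ 0.46  0.44 -0.28 -0.   -0.85 -0.44]
```

Emit:
{"name": "play_rows", "arguments": {
  "steps": [
    {"gripper": 0.5,"tx": 0,"ty": -0.01,"tz": 0.12,"ax": 0.2,"ay": 0,"az": 0},
    {"gripper": 0.5,"tx": 0,"ty": 0,"tz": 0.12,"ax": 0.2,"ay": 0,"az": 0},
    {"gripper": 0.5,"tx": 0,"ty": 0,"tz": 0.12,"ax": 0.2,"ay": 0,"az": 0}
  ]
}}

```text
t: 22.65
eef_pos: [0.6199, 0.0957, 0.2373]
ee_rot: [-1.486, 1.569, 1.608]
force: [4.9, -1.1, 1.7]
width: 0.044
```

```bash
python3 st.py
```

```text
t 22.65 w 0.044 z 0.2373 jaw 177.26 r 0.14 az -94.02 handle az if touching -89.94
F tool [-1.65  0.88 -4.98] M [-0.65 -1.86  0.03] q [ 0.46  0.43 -0.3  -0.   -0.84 -0.51]
```

Force has doubled (5 N, moment 1.97 N m), so the bolt has come up tight at a handle azimuth of about -89°. From here I'll rotate about the pivot (95 mm lever), aiming for about 0.2 rad of bend.

Emit:
{"name": "play_rows", "arguments": {
  "steps": [
    {"gripper": 0.5,"tx": 0,"ty": 0,"tz": 0.13,"ax": 0.33,"ay": 0,"az": 0},
    {"gripper": 0.5,"tx": 0,"ty": 0,"tz": 0.13,"ax": 0.33,"ay": 0,"az": 0}
  ]
}}

```text
t: 22.82
eef_pos: [0.614, 0.0965, 0.2378]
ee_rot: [-2.177, 1.568, 0.847]
force: [6.8, -0.8, 1.8]
width: 0.0438
```

```bash
python3 st.py
```

```text
t 22.8167 w 0.0438 z 0.2378 jaw 173.29 r 0.1397 az -96.44 handle az if touching -92.39
F tool [-1.79 -0.02 -6.83] M [-0.09 -2.6   0.07] q [ 0.47  0.42 -0.31 -0.   -0.84 -0.59]
```

Emit:
{"name": "play_rows", "arguments": {
  "steps": [
    {"gripper": 0.5,"tx": 0,"ty": 0,"tz": 0.13,"ax": 0.33,"ay": 0,"az": 0},
    {"gripper": 0.5,"tx": 0,"ty": 0,"tz": 0.13,"ax": 0.33,"ay": 0,"az": 0}
  ]
}}

```text
t: 22.98
eef_pos: [0.6078, 0.0976, 0.238]
ee_rot: [-2.215, 1.567, 0.741]
force: [6.4, -0.8, 2.0]
width: 0.0437
```

```bash
python3 st.py; python3 -c "
from h import *
im,_=grab('side','s14');grab('wrist','w14')
cv2.imwrite('pics/s14z.png',cv2.resize(im[130:270,230:400,::-1],None,fx=4,fy=4,interpolation=cv2.INTER_CUBIC))"
```

```text
t 22.9833 w 0.0437 z 0.238 jaw 169.34 r 0.1395 az -99.01 handle az if touching -94.99
F tool [-2.   -0.38 -6.4 ] M [ 0.01 -2.55  0.06] q [ 0.48  0.41 -0.32 -0.   -0.83 -0.66]
```

View pics/s14z.png

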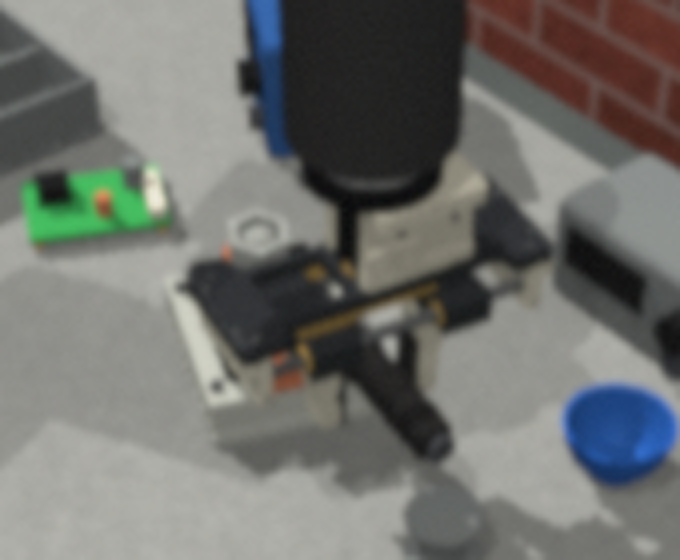

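View pics/w14.png

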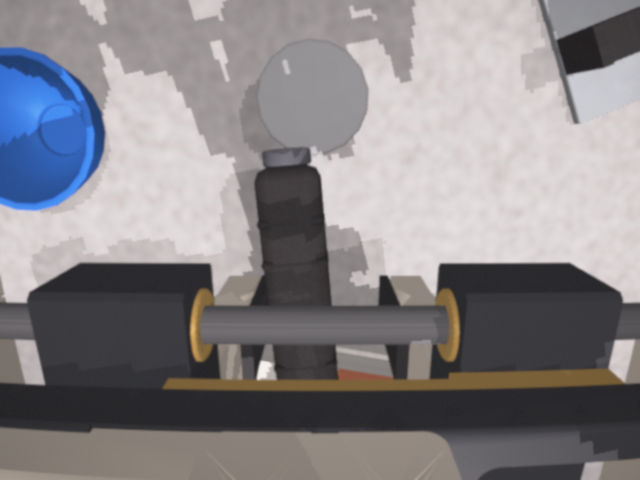

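Force has plateaued at about 6.5 N, so the handle is giving way: estimated bend 0.09–0.15 rad. Two more small rows put it mid-window.

Emit:
{"name": "play_rows", "arguments": {
  "steps": [
    {"gripper": 0.5,"tx": 0,"ty": 0,"tz": 0.13,"ax": 0.33,"ay": 0,"az": 0},
    {"gripper": 0.5,"tx": 0,"ty": 0,"tz": 0.13,"ax": 0.33,"ay": 0,"az": 0},
    {"gripper": 0.5,"tx": 0,"ty": 0,"tz": 0,"ax": 0,"ay": 0,"az": 0}
  ]
}}

```text
t: 23.33
eef_pos: [0.6012, 0.099, 0.2379]
ee_rot: [-2.007, 1.567, 0.88]
force: [6.6, -0.4, 1.3]
width: 0.0437
```

```bash
python3 st.py
```

```text
t 23.3333 w 0.0437 z 0.2379 jaw 165.39 r 0.1393 az -101.82 handle az if touching -97.8
F tool [-1.31 -1.25 -6.48] M [ 0.18 -2.37  0.1 ] q [ 0.48  0.4  -0.34 -0.   -0.82 -0.74]
```

Backing off to centre the fingers round the handle, then rising clear.

Emit:
{"name": "play_rows", "arguments": {
  "steps": [
    {"gripper": 0.5,"tx": 0,"ty": 0,"tz": -0.1,"ax": 0,"ay": 0,"az": 0},
    {"gripper": 0.5,"tx": 0,"ty": 0,"tz": -0.15,"ax": 0,"ay": 0,"az": 0},
    {"gripper": 0.5,"tx": 0,"ty": 0,"tz": -0.15,"ax": 0,"ay": 0,"az": 0},
    {"gripper": 0.7,"tx": 0,"ty": 0,"tz": 0,"ax": 0,"ay": 0,"az": 0},
    {"gripper": 0.7,"tx": 0,"ty": 0,"tz": 0,"ax": 0,"ay": 0,"az": 0},
    {"gripper": 0.7,"tx": 0,"ty": 0,"tz": 0,"ax": 0,"ay": 0,"az": 0}
  ]
}}

```text
t: 23.83
eef_pos: [0.6098, 0.0955, 0.2364]
ee_rot: [0.013, 1.568, 2.901]
force: [-0.4, 0.7, -0.5]
width: 0.0581
```

```bash
python3 st.py;  python3 -c "
from h import *
grab('wrist','w15')"
```

```text
t 23.8333 w 0.0581 z 0.2364 jaw 165.46 r 0.1414 az -98.11 handle az if touching -91.37
F tool [ 0.51 -0.54  0.6 ] M [ 0.03 -0.07 -0.03] q [ 0.47  0.42 -0.32 -0.   -0.84 -0.72]
```

View pics/w15.png

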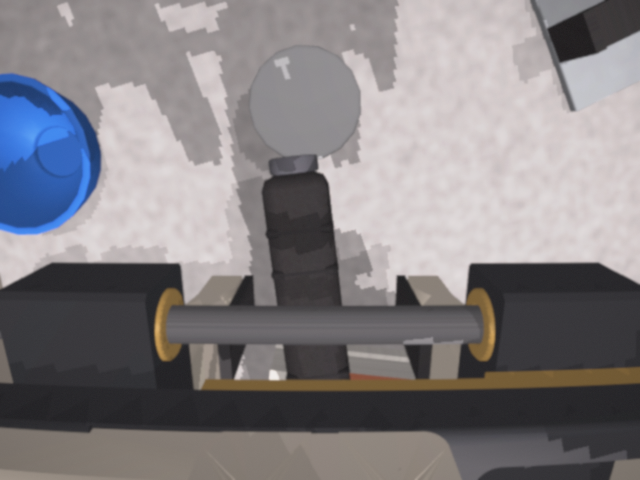

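Emit:
{"name": "play_rows", "arguments": {
  "steps": [
    {"gripper": 0.7,"tx": -0.4,"ty": 0,"tz": 0,"ax": 0,"ay": 0,"az": 0},
    {"gripper": 0.7,"tx": -0.8,"ty": 0,"tz": 0,"ax": 0,"ay": 0,"az": 0},
    {"gripper": 0.7,"tx": -1,"ty": 0,"tz": 0,"ax": 0,"ay": 0,"az": 0},
    {"gripper": 0.7,"tx": -1,"ty": 0,"tz": 0,"ax": 0,"ay": 0,"az": 0},
    {"gripper": 0.7,"tx": -1,"ty": 0,"tz": 0,"ax": 0,"ay": 0,"az": 0},
    {"gripper": 0.7,"tx": -1,"ty": 0,"tz": 0,"ax": 0,"ay": 0,"az": 0},
    {"gripper": 0.7,"tx": -0.2,"ty": -1,"tz": 0,"ax": 0,"ay": 0,"az": 0},
    {"gripper": 0.7,"tx": -0.2,"ty": -1,"tz": 0,"ax": 0,"ay": 0,"az": 0},
    {"gripper": 0.7,"tx": -0.2,"ty": -1,"tz": 0,"ax": 0,"ay": 0,"az": 0},
    {"gripper": 0.7,"tx": -0.2,"ty": -1,"tz": 0,"ax": 0,"ay": 0,"az": 0},
    {"gripper": 0.7,"tx": 0,"ty": -1,"tz": 0,"ax": 0,"ay": 0,"az": 0},
    {"gripper": 0.7,"tx": 0,"ty": -0.6,"tz": 0,"ax": 0,"ay": 0,"az": 0},
    {"gripper": 0.7,"tx": 0,"ty": 0,"tz": 0,"ax": 0,"ay": 0,"az": 0}
  ]
}}

```text
t: 24.97
eef_pos: [0.6456, 0.2337, 0.3871]
ee_rot: [-0.552, 1.569, 2.338]
force: [0.3, -0.5, -0.3]
width: 0.0616
```

```bash
python3 st.py;  python3 - <<'E'
from h import *
im,Tt=grab('wrist','w16')
for q,z in (('wrench',.07),('pivot',.08),('handle_end',.073),('bolt_corner',.089)):
    for r in finder.pinpoint(q,'wrist')[:1]:
        l=r['location']; print(q,round(r['confidence'],2),np.round(l,1),np.round(onz('wrist',(l[1],l[0]),z,Tt),4))
E
```

```text
t 24.9667 w 0.0616 z 0.3871 jaw 165.61 r 0.016 az -6.14 handle az if touching -10.6
F tool [ 0.25  0.36 -0.41] M [-0.01 -0.08  0.04] q [ 0.63  0.39  0.02 -0.   -1.2  -0.88]
wrench 0.92 [219.7 349.3] [0.6279 0.2375 0.07  ]
bolt_corner 0.6 [244.8 345.2] [0.635 0.25  0.089]
```

View pics/w16.png

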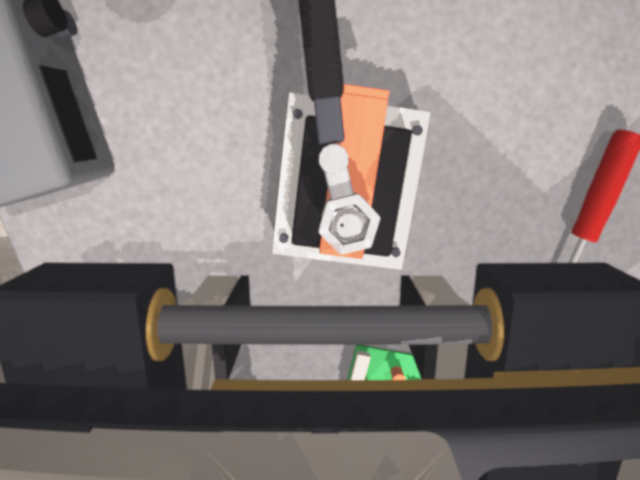

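The wrist view shows the ring on the bolt at (349,224), the pivot at (334,158), and the handle visibly bent at the joint. I'll measure the bend.

```bash
python3 - <<'E'
from ov import *
im=cv2.imread('pics/w16.png')[:,:,::-1]
draw(im,'wrist',[],tool(),(290,130,400,260),5,'w16a'); draw(im,'wrist',[],tool(),(285,0,365,160),4,'w16b')
E
```

```text
(no output)
```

View pics/w16a.png

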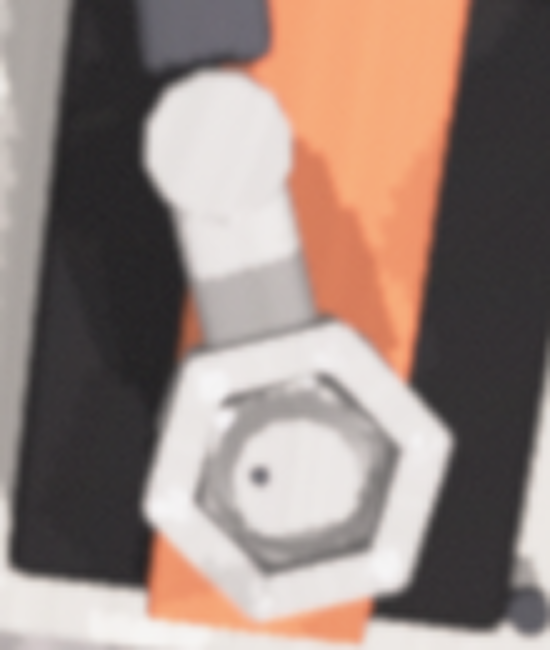

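View pics/w16b.png

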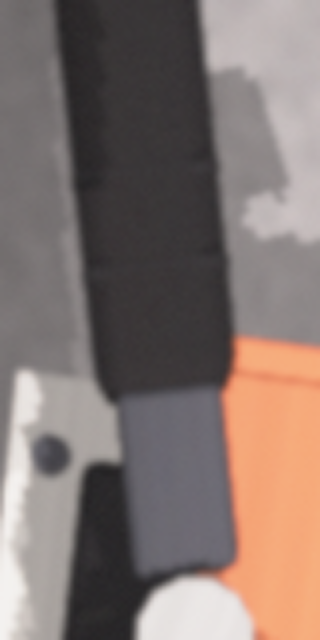

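```bash
python3 - <<'E'
from ov import *
np.set_printoptions(precision=4,suppress=True)
Tt=tool()
A=lambda p:np.array(p)/5+[290,130]-.4
B=lambda p:np.array(p)/4+[285,0]-.4
C=[A(p) for p in ((190,355),(340,322),(452,440),(407,590),(262,617),(145,510))]
x,e=fitting('wrist',Tt,C,.094,.037,[.628,.237,90]); print('ring',x,e)
k=onz('wrist',A((217,143)),.094,Tt); d=x[:2]-k[:2]; print('pivot',k,np.linalg.norm(d),np.degrees(np.arctan2(d[1],d[0])))
k2=onz('wrist',A((217,143)),.100,Tt); d=x[:2]-k2[:2];print(np.linalg.norm(d),np.degrees(np.arctan2(d[1],d[0])))
def ang(p,q,z,zq,F):
    a=onz('wrist',F(p),z,Tt);b=onz('wrist',F(q),zq,Tt); d=b-a; return np.round(np.degrees(np.arctan2(d[1],d[0])),2),np.round(np.linalg.norm(d),4)
print('arm',ang((178,215),(205,340),.09,.09,A),ang((290,200),(315,310),.09,.09,A))
for dr in (0,3,5):
    t=np.tan(np.radians(dr)); 
    print(dr,'grip',ang((60,60),(98,370),.086-.07*t,.086,B),ang((200,20),(235,350),.086-.07*t,.086,B),'steel',ang((120,400),(135,570),.085-.04*t,.085,B),ang((220,390),(237,560),.085-.04*t,.085,B))
E
```

```text
ring [ 0.6281  0.2317 89.5208] 0.917500254203686
pivot [0.6281 0.1855 0.094 ] 0.04618789716549046 89.91595296662304
0.046653800443180626 89.9317545855322
arm (np.float64(87.75), np.float64(0.0174)) (np.float64(89.08), np.float64(0.0153))
0 grip (np.float64(82.32), np.float64(0.048)) (np.float64(82.22), np.float64(0.0508)) steel (np.float64(80.44), np.float64(0.0277)) (np.float64(81.87), np.float64(0.0277))
3 grip (np.float64(82.43), np.float64(0.049)) (np.float64(82.0), np.float64(0.0519)) steel (np.float64(80.51), np.float64(0.0279)) (np.float64(81.68), np.float64(0.0279))
5 grip (np.float64(82.5), np.float64(0.0499)) (np.float64(81.86), np.float64(0.0528)) steel (np.float64(80.56), np.float64(0.0282)) (np.float64(81.56), np.float64(0.0282))
```

The estimate is 0.13 ± 0.03 rad, too close to the 0.10 limit to trust. I'll shift the camera to see the whole handle for a longer baseline.

Emit:
{"name": "play_rows", "arguments": {
  "steps": [
    {"gripper": 0.7,"tx": -0.3,"ty": 0.5,"tz": 0,"ax": 0,"ay": 0,"az": 0},
    {"gripper": 0.7,"tx": -0.3,"ty": 0.6,"tz": 0,"ax": 0,"ay": 0,"az": 0},
    {"gripper": 0.7,"tx": 0,"ty": 0.5,"tz": 0,"ax": 0,"ay": 0,"az": 0},
    {"gripper": 0.7,"tx": 0,"ty": 0.4,"tz": 0,"ax": 0,"ay": 0,"az": 0},
    {"gripper": 0.7,"tx": 0,"ty": 0,"tz": 0,"ax": 0,"ay": 0,"az": 0},
    {"gripper": 0.7,"tx": 0,"ty": 0,"tz": 0,"ax": 0,"ay": 0,"az": 0}
  ]
}}

```text
t: 25.72
eef_pos: [0.6327, 0.1814, 0.4025]
ee_rot: [-0.878, 1.569, 2.008]
force: [0.5, 1.0, 0.3]
width: 0.0615
```

```bash
python3 - <<'E'
from ov import *
im,Tt=grab('wrist','w17'); print(Tt[:3,3])
for q,z in (('wrench',.07),('pivot',.08),('handle_end',.073)):
    for r in finder.pinpoint(q,'wrist')[:1]:
        l=r['location']; print(q,round(r['confidence'],2),np.round(l,1),np.round(onz('wrist',(l[1],l[0]),z,Tt),4))
draw(im,'wrist',[],tool(),(285,30,385,230),3,'w17a'); draw(im,'wrist',[],tool(),(290,160,390,290),6,'w17b')
E
```

```text
[0.63265211 0.18137117 0.40250609]
wrench 0.63 [279.1 350.6] [0.6256 0.2372 0.07  ]
pivot 0.82 [227.8 331.6] [0.6295 0.1894 0.08  ]
handle_end 0.69 [ 63.9 314.7] [0.6118 0.0718 0.073 ]
```

View pics/w17.png

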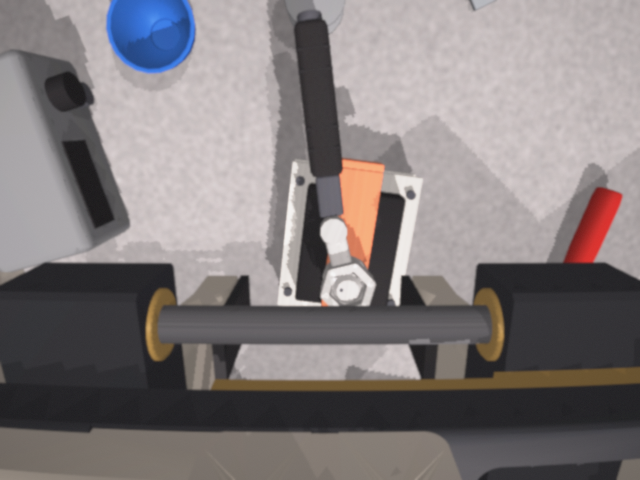

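```bash
python3 - <<'E'
from ov import *
im=cv2.imread('pics/w17.png')[:,:,::-1]
draw(im,'wrist',[],tool(),(305,200,395,310),7,'w17b'); draw(im,'wrist',[],tool(),(280,0,350,110),7,'w17c')
E
```

```text
(no output)
```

View pics/w17b.png

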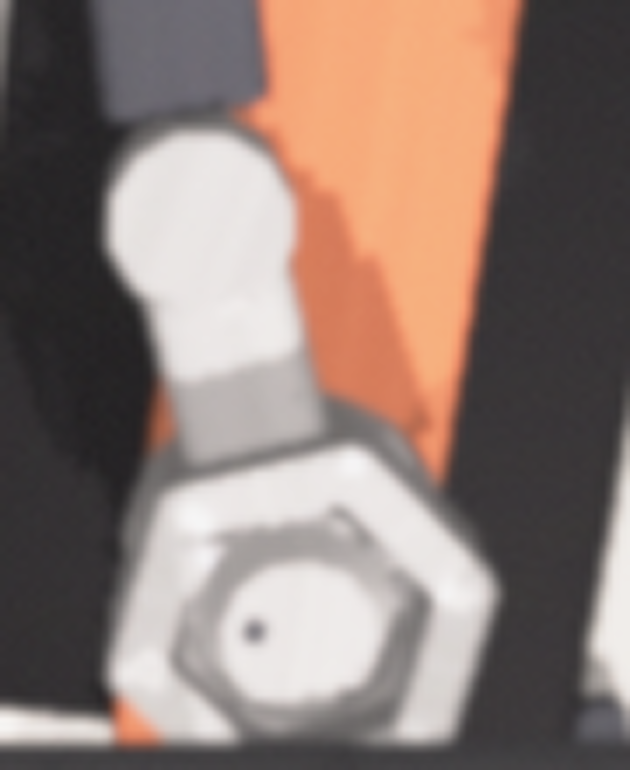

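View pics/w17c.png

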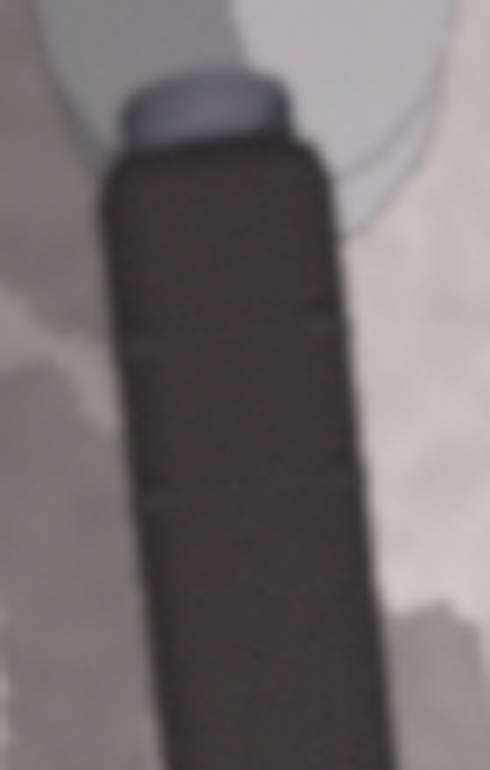

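```bash
python3 - <<'E'
from ov import *
np.set_printoptions(precision=4,suppress=True)
Tt=tool()
B=lambda p:np.array(p)/7+[305,200]-.4
C=lambda p:np.array(p)/7+[280,0]-.4
a=lambda d:np.round(np.degrees(np.arctan2(d[1],d[0])),2)
cs=[B(p) for p in ((355,445),(498,592),(163,497),(107,680))]
for z in (.094,.096):
    x,e=fitting('wrist',Tt,cs,z,.037,[.628,.235,90]); print('ring',x,e)
for zk in (.094,.098,.102):
    k=onz('wrist',B((200,212)),zk,Tt); print('knob',k[:2],'head dir',a(x[:2]-k[:2]),np.linalg.norm(x[:2]-k[:2]))
    for zf in (.078,.084,.092):
        f=onz('wrist',C((216,200)),zf,Tt); print('   far',zf,f[:2],a(k-f),np.linalg.norm((k-f)[:2]))
for zf in (.078,.086):
    f=onz('wrist',C((216,200)),zf,Tt);m=onz('wrist',C((274,700)),zf+.003,Tt);s=onz('wrist',B((180,60)),.09,Tt); print(a(m-f),a(s-m),a(s-f))
E
```

```text
ring [ 0.6292  0.2369 89.7114] 0.5049800209685169
ring [ 0.6291  0.2361 89.7146] 0.4581833506789829
knob [0.6283 0.189 ] head dir 88.98 0.047127599614497105
   far 0.078 [0.609  0.0504] 82.08 0.13993528621628806
   far 0.084 [0.6091 0.0517] 82.07 0.1386270024442822
   far 0.092 [0.6093 0.0535] 82.05 0.13688263732402647
knob [0.6281 0.188 ] head dir 88.81 0.04812634883679173
   far 0.078 [0.609  0.0504] 82.09 0.13892657587005633
   far 0.084 [0.6091 0.0517] 82.08 0.13761828624755193
   far 0.092 [0.6093 0.0535] 82.06 0.13587391324968587
knob [0.6279 0.187 ] head dir 88.64 0.049125516822893886
   far 0.078 [0.609  0.0504] 82.1 0.13791786969549027
   far 0.084 [0.6091 0.0517] 82.09 0.13660957417603975
   far 0.092 [0.6093 0.0535] 82.07 0.13486519323607932
82.23 81.74 81.93
82.23 81.71 81.91
```

Both estimates show it clicked: 0.12–0.13 rad by vision and at least 0.139 rad from the plateau travel (13 mm over a 95 mm lever). Before handing in, I'll check the seating and the bystanders.

```bash
python3 - <<'E'
from ov import *
ims,_=grab('side','s18'); print(telemetry.get_state()['t'],telemetry.get_state()['force'])
l=finder.pinpoint('wrench','side')[:1]; print(l)
cv2.imwrite('pics/s18z.png',cv2.resize(ims[150:270,230:390,::-1],None,fx=5,fy=5,interpolation=cv2.INTER_CUBIC))
E
```

```text
25.9667 [-0.24574083 -0.32752829 -0.36238836]
[{'location': [195.0, 293.1], 'confidence': 0.63}]
```

View pics/s18z.png

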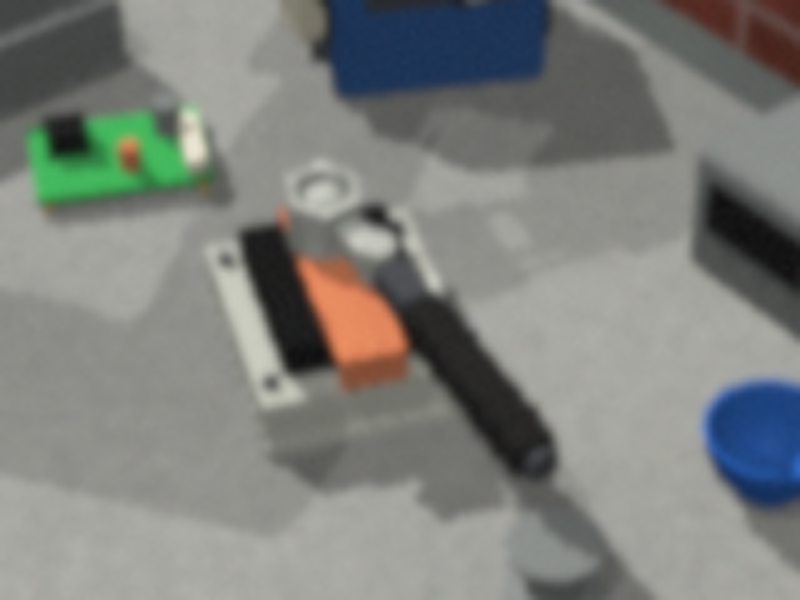

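The side view shows the ring seated on the bolt at crop position (322,190), the handle bent and clear of the spool, and the bystanders where they were. Handing in.

```bash
python3 -c "
from station import job_done
print(job_done())"
```

```text
the job is handed in; nothing more can be done
None
```

I tightened the bolt with the click wrench until the handle clicked over, left the wrench sitting on the bolt, let go, and handed the job in at about 26 s. No verdict was reported.

**What I did**
- **Fitting:** I gripped the wrench at the inner end of its rubber grip and lowered the socket onto the flange. Force readings stayed under about 4 N, mostly the wrench's own weight.
- **Turning:** I let go and pushed the handle clockwise with one finger. It turned about 50° at roughly 2 N, with the wrench's play included. Then the bolt came up tight and the force levelled off at about 6.5 N while the handle gave way.
- **Leaving it:** I backed off, rose clear and let go.

**Last checks**
- **Seating:** the wrist and side views show the socket seated on the bolt, and the force on the robot reads near zero.
- **Bystanders:** those in the last views (tin, spool, board, driver) look unmoved. The cleaning brush was not in view.
- **Bend of the handle:** my two estimates differ, but both are inside the 0.10–0.34 rad window.
  - The pictures give 0.12–0.13 rad. A similar fit on the straight wrench read up to 1° too high, so it could be nearer 0.115.
  - The finger's travel while the force was level gives at least 0.14 rad.

**What went wrong on the way**
- One move call was refused because its rows did not list every number.
- My first approach to the wrench ran the last joint to its limit, so I turned back and took the other half-turn.
- My wrist-camera estimate of the bolt was about 4 mm off from the fixed cameras. I corrected for that before lowering the socket.

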